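# Weigh the jar from behind the tall bottles

### The job

The small brown jar in the blue rack is hemmed in by three tall bottles: lift all three out and stand them in the green side tray, and only then set the jar upright in the middle of the balance pan. With the jar on the pan, put every bottle back upright in the rack exactly where it stood at the start. Set everything down gently without dropping it or knocking it over, and leave the beaker, the flask and the pipette-tip box where they are.

Things in the scene. Friction and masses are not known exactly. Their poses are not given: they have to be found in the camera images.
- blue_bottle_mid (a point): tall white bottle, blue cap and band (three alike but for colour); 140 mm tall; body 56 mm diameter up to 90 mm, then a shoulder; cylindrical cap 34 mm diameter, from 108 to 140 mm above the foot; up to 290 g. The point is on its axis 70 mm above the foot (cap middle 54 mm above the point); z up along the axis. Starts upright in the rack; caps over 40 mm apart, so best taken by the cap.
- red_bottle_mid (a point): tall white bottle, red cap and band (three alike but for colour); 140 mm tall; body 56 mm diameter up to 90 mm, then a shoulder; cylindrical cap 34 mm diameter, from 108 to 140 mm above the foot; up to 290 g. The point is on its axis 70 mm above the foot (cap middle 54 mm above the point); z up along the axis. Starts upright in the rack; caps over 40 mm apart, so best taken by the cap.
- yellow_bottle_mid (a point): tall white bottle, yellow cap and band (three alike but for colour); 140 mm tall; body 56 mm diameter up to 90 mm, then a shoulder; cylindrical cap 34 mm diameter, from 108 to 140 mm above the foot; up to 290 g. The point is on its axis 70 mm above the foot (cap middle 54 mm above the point); z up along the axis. Starts upright in the rack; caps over 40 mm apart, so best taken by the cap.
- jar_mid (a point): small brown jar, white label, black lid with an orange dot; cylinder 48 mm diameter, 62 mm tall, up to 160 g. The point is its centre, 31 mm above the foot; z up along its axis. Starts upright in the rack with one tall bottle in front (rack's -x side) and one on either side, about 12 mm away: no room for a finger until they are gone.
- rack: blue flat open bottle rack, fixed, 150 (x) by 210 (y) mm; floor 5 mm thick, rim 16 mm high, 5 mm thick. Origin: centre of the underside, on the bench; z up. Pale discs on its floor mark the places: for bottles at (-33, 0), (20, 64), (20, -64) mm, for the jar at (31, 0) mm; things start within 3 mm of these. Which bottle stands on which disc varies.
- side_tray: green empty open tray (fixed), 200 by 200 mm; floor 5 mm thick, rim 16 mm high and 5 mm thick. It has room for the three bottles 90 mm apart. Origin: centre of the underside, on the bench; x and y along its sides, z up. It may be on either side of the rack.
- balance: white bench balance, fixed, with a flat round steel pan of 90 mm diameter, its top 70 mm above the bench (it does not give). Housing 52 mm high, 170 mm wide (y), from 125 mm on the -x side of the pan centre (display) to 75 mm on the +x side. Origin: on the bench, under the pan's centre; z up. It stands across the rack from the side tray.
- beaker_mid (a point): bystander: white open beaker, 70 mm rim diameter, 85 mm tall, standing loose beyond the rack. The point is its centre, half-way up.
- flask_mid (a point): bystander: green conical flask, 72 mm foot, 108 mm tall, standing loose beyond the rack. The point is its centre, half-way up.
- tip_box_mid (a point): bystander: grey pipette-tip box with an orange lid, 77 by 112 by 50 mm, lying loose beyond the rack. The point is its centre, half-way up.
Mind the look-alikes: they are no part of the job. Leave any purple look-alike of the part that bears blue_bottle_mid alone.

How it is judged (in metres and radians):
On the way, in this order (a step that is already met when the one before it is completed fails the run):
1. all three tall bottles stand upright and released in the side tray (x of blue_bottle_mid in the frame of side_tray between -0.085 and 0.085 m and y of blue_bottle_mid in the frame of side_tray between -0.085 and 0.085 m and z of each of blue_bottle_mid, red_bottle_mid, yellow_bottle_mid in the frame of side_tray below 0.083 m and angle between each of blue_bottle_mid, red_bottle_mid, yellow_bottle_mid's own z axis and vertical below 0.12 rad and linear speed of each of blue_bottle, red_bottle, yellow_bottle below 0.03 m/s and contact force between the fingers and blue_bottle below 0.2 N and x of red_bottle_mid in the frame of side_tray between -0.085 and 0.085 m and y of red_bottle_mid in the frame of side_tray between -0.085 and 0.085 m and contact force between the fingers and red_bottle below 0.2 N and x of yellow_bottle_mid in the frame of side_tray between -0.085 and 0.085 m and y of yellow_bottle_mid in the frame of side_tray between -0.085 and 0.085 m and contact force between the fingers and yellow_bottle below 0.2 N), for 0.2 s.
2. the jar stands upright and released in the middle of the balance pan while the three bottles wait in the side tray (all of step 1 and horizontal distance between jar_mid and balance below 0.015 m and z of jar_mid in the frame of balance between 0.095 and 0.107 m and angle between jar_mid's own z axis and vertical below 0.1 rad and linear speed of jar below 0.03 m/s and contact force between the fingers and jar below 0.2 N), for 0.2 s.
At the end, for the whole second after the job is handed in: The jar stands upright, released and at rest on the balance pan, its axis within 15 mm of the pan's centre; each of the three bottles stands upright, released and at rest within 15 mm of where it itself stood at the start (horizontal distance between jar_mid and balance below 0.015 m and z of jar_mid in the frame of balance between 0.095 and 0.107 m and angle between each of jar_mid, blue_bottle_mid, red_bottle_mid, yellow_bottle_mid's own z axis and vertical below 0.1 rad and linear speed of each of jar, blue_bottle, red_bottle, yellow_bottle below 0.03 m/s and contact force between the fingers and jar below 0.2 N and distance of each of blue_bottle_mid, red_bottle_mid, yellow_bottle_mid from where it was at the start of the episode below 0.015 m); the robot touches nothing.
It fails at once if a bottle or the jar is knocked over (tilted more than 35 degrees) (angle between any of blue_bottle_mid, red_bottle_mid, yellow_bottle_mid, jar_mid's own z axis and vertical above 0.61 rad).
It fails at once if a bottle or the jar is dropped from more than about 2 cm (falls or flies faster than 0.65 m/s out of the fingers) ((linear speed of blue_bottle above 0.65 m/s and contact force between the fingers and blue_bottle below 0.1 N) or (linear speed of red_bottle above 0.65 m/s and contact force between the fingers and red_bottle below 0.1 N) or (linear speed of yellow_bottle above 0.65 m/s and contact force between the fingers and yellow_bottle below 0.1 N) or (linear speed of jar above 0.65 m/s and contact force between the fingers and jar below 0.1 N)).
It fails at once if the beaker, the flask or the tip box is pushed more than 30 mm away (distance of any of beaker_mid, flask_mid, tip_box_mid from where it was at the start of the episode above 0.03 m).
It also fails if it takes over 144 s, if anything falls off the work surface, if the arm or the gripper's body presses on something with over 40 N, if the wrist force passes 120 N, or if a joint passes its speed limit or range.

### The arm

A 7-joint arm with a two-finger parallel gripper is mounted at the origin on the work surface. World frame = base frame: x ahead of the robot, y to its left, z up, the work surface at z = 0. Lengths are in mm, angles in rad, forces in N, time in s.
With the tool pointing down it reaches from about 400 to 875 mm from the base axis. Payload 4.4 kg.
Tool frame: the origin (TCP) lies at the very end of the fingers, on their centre line; the grasp point (between the pads) lies behind it (ctrl.hold_point_z is the z of the grasp point in the tool frame, in mm); z points along the fingers, y is the direction in which the jaws open and shut (so a half turn about z gives the same grasp; the last joint's range is limited). The gripper opens to 85 mm and grips with 20 to 120 N. Pads are 22 mm wide; open, the fingers measure 114 mm over their backs; the gripper's body (76 mm by 85 mm) begins 54 mm behind the grasp point. The pads swing forward as they close: fully open they stand 13 mm farther back than shut.
Start: joints at [1.052, 0.628, 0.038, 1.517, -0.027, 0.996, -0.02], TCP at [284.394, -584.498, 231.313] pointing down, gripper open.
Joint ranges: [-3.06, 3.06], [-0.37, 2.12], [-1.25, 1.32], [0.18, 2.47], [-1.1, 4.24], [0.23, 1.98], [-2.94, 2.94]. Speed limits (rad/s): [2.57, 2.57, 3.14, 3.14, 3.14, 3.14, 3.14].

### API

Orientations are given as [roll, pitch, yaw] about the fixed x, y, z axes, in that order (R = Rz(yaw) Ry(pitch) Rx(roll)).
In Python, from cell import ctrl, vision gives the robot as it stands.
- The arm moves only by the shell command python3 -m crank 'ROWS' [OPENING]. ROWS is JSON, a list of rows, each an object of numbers: "x", "y", "z": the shift along the tool's x, y, z in cm; "spin": the turn about the tool's z in rad. A call has 1 to 5 rows; each row shifts and turns the commanded pose from where the row before left it, along the tool's axes as they then stand; what a row does not reach is not made up. A row lasts 1/10 s, in which the tool goes at most 50 mm and 8.59 degrees, less where a joint would pass 70% of its speed; a pose out of reach is approached as far as the arm can. A call is refused whole if a number of a shift passes 5 or a number of a turn 0.15, either way. A call with a gripper value outside its range is refused whole. OPENING is the opening in per cent of the stroke, from 0 (shut) to 100 (fully open), set as the call begins (- or left out, the last holds). The fingers move at their own pace and stop on an object; the grip force is fixed at half the most. Time passes only in rows, so rows that do not move let the fingers close. It gives the time, the measured TCP pose, the force and the opening at its end, in the units of the state.
- ctrl.read_state(): the state, without advancing time (a new reading comes with each control period).
- vision.get_image(name): name is "scene" or "side" or "wrist"; returns the picture (420x560x3 uint8, blue, green, red); there is no depth.
- vision.calibration(name): a dict with "vfov" (degrees; the focal length in pixels is half the picture's height over the tangent of half this angle, whatever the lens; pixels are square), "cx", "cy" (the principal point, pixels), "eye" and "rotation" of the camera in the world. Camera axes: x right, y up, looking along -z (the intrinsics and any distortion apply to the point x, -y, -z); pixel columns grow to the right and rows downward; lengths in mm; the calibration is good to about 2 mm. A picture is of the moment at which its call begins: read the wrist's pose just before it. calibration takes no time and is no camera call; for the wrist camera it gives the pose at the moment of the call.
- ctrl.finish_job(): hands the job in, once; it reports no verdict.
Trained networks look in the newest picture that a camera, given by its name, has taken for a name from the list of things; names that differ only in an ending like _2 or _b are one class to them, and where a whole thing is asked for, a point or a joint stands for the part that bears it (a point fixed in the world has none). Each returns a list of dicts, best first, with "score" (0 to 1); they miss things now and then, are a little off and sometimes report something else, mostly with a low value. They report only what shows in the picture. A call takes as long as a camera call. They do not tell look-alikes from the thing itself.
- vision.boxes_of(name, camera): "extent" ([left, top, right, bottom] in pixels, round what is visible of it).
- vision.regions_of(name, camera): "mask" (420x560 bool, what is visible of it) and "extent" ([left, top, right, bottom] in pixels, round what is visible of it).
- vision.place_of(name, camera): "point" ([column, row] in pixels: a listed point, or the origin of a listed thing).
The state is a dict: "clock": time; "qpos": joint angles; "qd": joint speeds; "tau": joint torques, N m; "eef_pos": TCP position; "tool_rot": TCP orientation; "force": force on the tool from outside, world axes, zero at the start; "torque": the same for the moment, N m; "width": finger opening in mm.
Only numpy, scipy, OpenCV 4.12 (cv2) and the standard library are available. Lean on these libraries where they do the work, as an engineer would, in place of code of your own. Each camera call takes 0.05 s, during which the arm holds its last target.

## Working session

There is one attempt and no reset: what is moved stays moved. The work goes in short steps, Python scripts to look and compute and a shell command to move; the robot and the scene stay as the last step left them, time stands still between calls to the robot, and variables do not carry over. Pictures are saved under pics/ and viewed, and the job is handed in when it is done.

```bash
ls -la; mkdir -p pics; python3 - <<'E'
from cell import ctrl, vision
import cv2
print(ctrl.read_state(), ctrl.hold_point_z)
for n in ("scene","side","wrist"):
    im=vision.get_image(n); cv2.imwrite(f"pics/a_{n}.png",im); c=vision.calibration(n); print(n,c)
E
```

```text
total 12
drwxr-xr-x  3 agent agent 4096 Dec  6 15:36 .
drwxr-xr-x 23 root  root  4096 Dec  6 15:35 ..
drwxr-xr-x  2 agent agent 4096 Dec  6 15:36 pics
{'clock': 0.0, 'qpos': array([ 1.05222124,  0.62935394,  0.03842933,  1.51837386, -0.02699555,
        0.99628612, -0.01998845]), 'qd': array([ 0.00125346, -0.00073164, -0.00064926, -0.000267  ,  0.00093519,
       -0.00043543,  0.00097962]), 'tau': array([ 5.29441386e-04, -5.63393569e+01,  1.22610502e+00, -1.93441504e+01,
        1.08525294e-02,  1.04482824e-02, -2.81357563e-05]), 'eef_pos': array([ 284.10854414, -583.92617818,  230.38191943]), 'tool_rot': array([-3.13968916e+00,  2.19226130e-05,  4.52799163e-01]), 'force': array([ 0.54946843, -0.11472138,  0.14263227]), 'torque': array([-0.04717405,  0.02352955,  0.0519717 ]), 'width': 85.42358279239089} -18.700000000000003
scene {'vfov': 55.073862660077275, 'cx': 282.575454271352, 'cy': 208.07935915060256, 'eye': array([1300.31202524,  -76.59541451,  946.41911678]), 'rotation': array([ 0.67347086, -0.0143327 ,  1.49568965])}
side {'vfov': 50.79439092325799, 'cx': 275.5648523756807, 'cy': 213.92671387638885, 'eye': array([115.58655462, 491.88248337, 772.86773826]), 'rotation': array([ 0.76295501, -0.0157862 , -2.33964453])}
wrist {'vfov': 59.88077381611389, 'cx': 280.437800719621, 'cy': 214.19296264507764, 'eye': array([ 349.9379086 , -552.43508969,  373.04402898]), 'rotation': array([-0.29084577,  0.00224925, -1.1173871 ])}
```

View pics/a_scene.png

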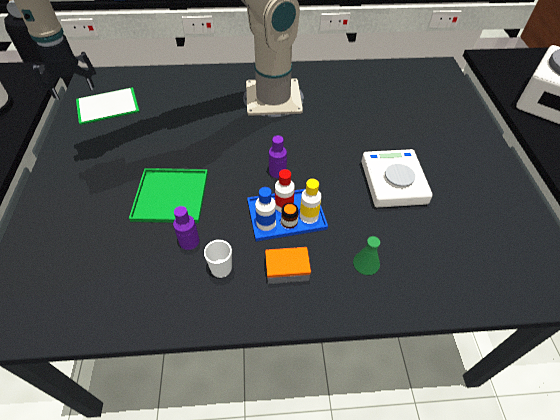

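View pics/a_side.png

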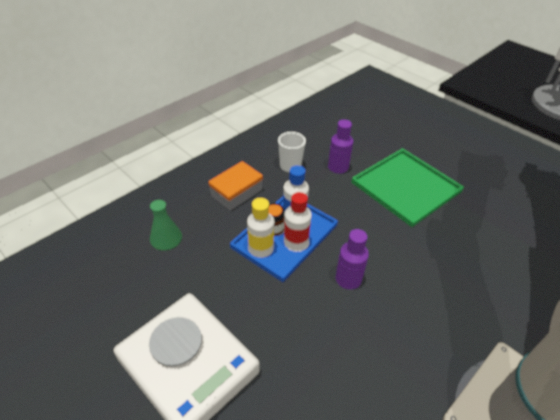

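View pics/a_wrist.png

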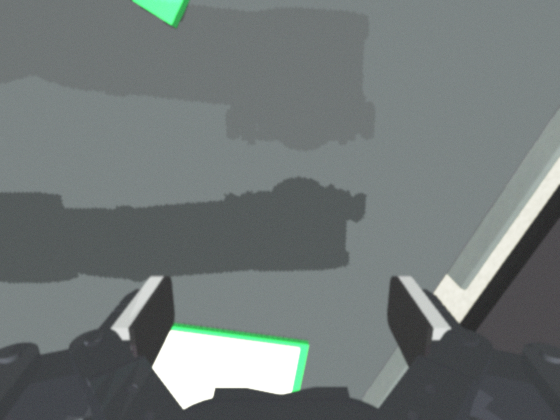

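The scene shows the blue rack at about (287,210), with the blue (265,208), red (285,190) and yellow (311,200) bottles and the jar (290,215). The green tray is at (168,195) and the balance pan at (400,175). The purple look-alikes are at (278,157) and (186,228). The blue-capped bottle in the rack is the real one, and the purple ones stay put. Next I'll measure.

```bash
cat > h.py <<'E'
import numpy as np, cv2
from scipy.spatial.transform import Rotation as Ro
from scipy.optimize import least_squares
from cell import ctrl, vision
def cam(n):
    c=vision.calibration(n); f=210/np.tan(np.radians(c['vfov'])/2)
    return f,c['cx'],c['cy'],np.array(c['eye']),Ro.from_euler('xyz',c['rotation']).as_matrix()
def ray(c,p):
    f,cx,cy,e,R=c; return e,R@np.array([(p[0]-cx)/f,-(p[1]-cy)/f,-1.])
def atz(c,p,z):
    e,d=ray(c,p); return e+d*(z-e[2])/d[2]
def proj(c,X):
    f,cx,cy,e,R=c; q=R.T@(np.asarray(X,float)-e); return np.array([cx+f*q[0]/-q[2],cy-f*q[1]/-q[2]])
def tri(L):
    A=np.zeros((3,3));b=np.zeros(3)
    for c,p in L:
        e,d=ray(c,p);d=d/np.linalg.norm(d);M=np.eye(3)-np.outer(d,d);A+=M;b+=M@e
    return np.linalg.solve(A,b)
E
cat > m.py <<'E'
from h import *
H=dict(blue_bottle_mid=75,red_bottle_mid=75,yellow_bottle_mid=75,jar_mid=36,rack=0,side_tray=0,balance=0,beaker_mid=42.5,flask_mid=54,tip_box_mid=25)
vision.get_image("scene");vision.get_image("side")
cs={n:cam(n) for n in("scene","side")}
for k,z in H.items():
    for n in cs:
        for d in vision.place_of(k,n)[:3]:
            print(k,n,round(d['score'],2),np.round(d['point'],1),np.round(atz(cs[n],d['point'],z)))
E
python3 m.py
```

```text
blue_bottle_mid scene 0.86 [274.5 154.5] [395. -21.  75.]
blue_bottle_mid scene 0.69 [400.3 189.6] [561. 333.  75.]
blue_bottle_mid scene 0.57 [265.9 207.7] [604. -58.  75.]
blue_bottle_mid side 0.93 [294.7 194.2] [602. -55.  75.]
blue_bottle_mid side 0.83 [339.3 144.8] [ 652. -271.   75.]
red_bottle_mid scene 0.56 [284.2 187.5] [532.  -2.  75.]
red_bottle_mid side 0.86 [296.3 223.3] [537.   7.  75.]
red_bottle_mid side 0.54 [260.8 224.5] [587.  65.  75.]
yellow_bottle_mid scene 0.68 [311.9 200.2] [585.  73.  75.]
yellow_bottle_mid side 0.93 [260.4 224.7] [587.  66.  75.]
jar_mid scene 0.92 [289.  213.7] [599.   8.  36.]
jar_mid side 0.91 [273.6 219.4] [605.   9.  36.]
jar_mid side 0.18 [161.3 221. ] [775. 197.  36.]
rack scene 0.92 [284.9 216.5] [580.  -2.   0.]
rack side 0.81 [280.  235.3] [582.   9.   0.]
side_tray scene 0.65 [166.9 194.8] [ 474. -357.    0.]
side_tray side 0.8 [407.8 189.2] [ 469. -340.    0.]
side_tray side 0.55 [281.5 234.5] [581.   5.   0.]
balance scene 0.92 [395.7 186.1] [482. 357.   0.]
balance scene 0.43 [367.1 254.7] [727. 214.   0.]
balance side 0.63 [182.  357.1] [494. 348.   0.]
balance side 0.18 [161.4 222.3] [803. 185.   0.]
beaker_mid scene 0.79 [219.7 259.4] [ 742. -186.   42.]
beaker_mid scene 0.33 [283.8 214.9] [607.  -8.  42.]
beaker_mid side 0.59 [290.  148.7] [ 756. -197.   42.]
flask_mid scene 0.61 [368.1 250.4] [747. 203.  54.]
flask_mid side 0.67 [161.4 221.4] [757. 205.  54.]
tip_box_mid scene 0.85 [287.2 266.3] [764. -11.  25.]
tip_box_mid side 0.87 [235.3 181. ] [773. -20.  25.]
tip_box_mid side 0.7 [181.9 358.7] [480. 355.  25.]
```

```bash
python3 -m crank '[{"spin":0.15,"z":-2},{"spin":0.15,"z":-2},{"spin":0.15,"z":-2},{"z":-1},{"z":0}]'; python3 -c "
from h import *
s=ctrl.read_state();print(s['eef_pos'],s['tool_rot'],s['qpos'])"
```

```text
[ 284.39350727 -584.50296605  231.32071171] [ 3.14156552e+00 -2.96970077e-05  4.52800056e-01] [ 1.05219941  0.62839046  0.03850006  1.51739657 -0.02699091  0.99629615
 -0.01997683]invalid input at $[0]: expected keys x, y, z, spin
```

```bash
python3 -m crank '[{"x":0,"y":0,"z":-2,"spin":0.15},{"x":0,"y":0,"z":-2,"spin":0.15},{"x":0,"y":0,"z":-2,"spin":0.15},{"x":0,"y":0,"z":-1,"spin":0},{"x":0,"y":0,"z":0,"spin":0}]'; python3 -c "
from h import *
s=ctrl.read_state();print(s['eef_pos'],s['tool_rot'],s['qpos'])"
```

```text
clock: 1.75
eef_pos: [284.8, -585.2, 302.7]
tool_rot: [3.139, -0.001, 0.006]
force: [0.4, 0.0, -1.3]
width: 85.6
[ 284.81755022 -585.17372847  302.74960119] [ 3.13892161e+00 -1.23066000e-03  6.43415128e-03] [ 0.9764204   0.57141431  0.16938699  1.42633396 -0.1000391   1.14930347
 -0.40429433]
```

```bash
python3 -m crank '[{"x":2.2,"y":-4.4,"z":0,"spin":0},{"x":2.2,"y":-4.4,"z":0,"spin":0},{"x":2.2,"y":-4.4,"z":0,"spin":0},{"x":2.2,"y":-4.4,"z":0,"spin":0},{"x":2.2,"y":-4.4,"z":0,"spin":0}]';python3 -m crank '[{"x":0,"y":-1,"z":0,"spin":0.006},{"x":0,"y":0,"z":0,"spin":0},{"x":0,"y":0,"z":0,"spin":0}]'
cat > w.py <<'E'
from h import *
import sys
c=cam("wrist"); im=vision.get_image("wrist"); cv2.imwrite("pics/"+sys.argv[1]+".png",im)
print(ctrl.read_state()['eef_pos'])
for a in sys.argv[2:]:
    k,z=a.split(':')
    for d in vision.place_of(k,"wrist")[:3]: print(k,round(d['score'],2),np.round(d['point'],1),np.round(atz(c,d['point'],float(z)),1))
E
python3 w.py w1 side_tray:0
```

```text
clock: 2.25
eef_pos: [393.9, -361.9, 300.2]
tool_rot: [-3.14, 0.001, 0.006]
force: [1.0, -0.9, -0.1]
width: 85.3
clock: 2.55
eef_pos: [392.7, -355.5, 300.9]
tool_rot: [3.141, 0.001, -0.003]
force: [-0.2, -0.1, -0.1]
width: 85.4
[ 392.51966602 -356.03589078  300.9720725 ]
side_tray 0.6 [267.2  93.8] [ 477.8 -340.6    0. ]
```

View pics/w1.png

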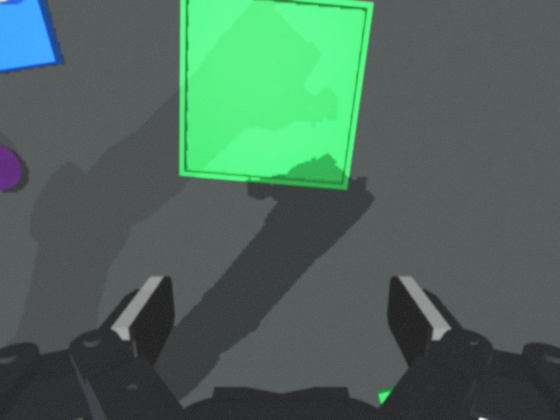

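```bash
python3 -c "
from h import *
c=cam('wrist')
for p in [(180,175),(347,188),(373,3),(181,0)]: print(atz(c,p,16).round(1))"
```

```text
[ 386.3 -237.3   16. ]
[ 369.5 -436.    16. ]
[ 566.6 -453.8   16. ]
[ 570.4 -253.8   16. ]
```

```bash
python3 -m crank '[{"x":1,"y":-4.6,"z":0,"spin":0},{"x":1,"y":-4.6,"z":0,"spin":0},{"x":1,"y":-4.6,"z":0,"spin":0},{"x":1,"y":-4.6,"z":0,"spin":0},{"x":1,"y":-4.6,"z":0,"spin":0}]';python3 -m crank '[{"x":1,"y":-4.6,"z":0,"spin":0},{"x":0,"y":-4.5,"z":0,"spin":0},{"x":0,"y":-3.6,"z":0,"spin":0},{"x":0,"y":0,"z":0,"spin":0},{"x":0,"y":0,"z":0,"spin":0}]'
python3 w.py w2 rack:0 red_bottle_mid:75 blue_bottle_mid:75 yellow_bottle_mid:75 jar_mid:36
```

```text
clock: 3.15
eef_pos: [444.7, -124.5, 301.3]
tool_rot: [3.141, -0.001, -0.006]
force: [0.4, -0.9, 0.7]
width: 85.4
clock: 3.65
eef_pos: [455.3, 1.6, 301.2]
tool_rot: [3.141, -0.0, -0.003]
force: [0.2, -0.5, -0.2]
width: 85.7
[455.19849795   0.65975096 301.20833528]
rack 0.84 [276.4  64.1] [572.5   5.7   0. ]
red_bottle_mid 0.61 [278.5  89.6] [542.4   3.1  75. ]
blue_bottle_mid 0.81 [345.1  16.8] [604.8 -57.7  75. ]
yellow_bottle_mid 0.65 [204.4  45.6] [581.2  71.6  75. ]
jar_mid 0.86 [272.1  28.3] [602.6   9.5  36. ]
```

View pics/w2.png

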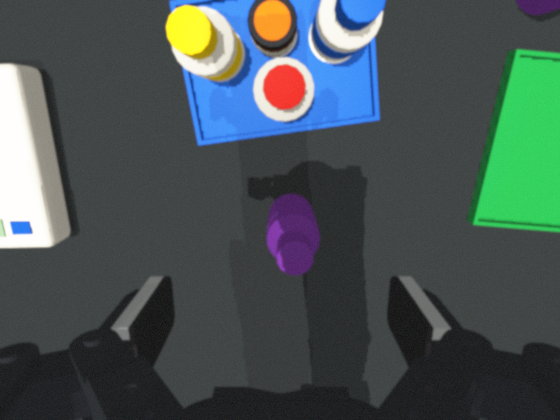

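```bash
python3 -c "
from h import *
c=cam('wrist')
for n,p,z in [('red',(285.5,87.5),145),('yel',(190.5,30),145),('blue',(361,3),145),('jar',(271,20),67),('L',(199,144),16),('R',(379,120),16)]: print(n,atz(c,p,z).round(1))
a,b=np.array((579.,3)),0
for yaw in (.1,.12,.15):
  r=np.array([[np.cos(yaw),-np.sin(yaw)],[np.sin(yaw),np.cos(yaw)]])
  for q in [(-33,0),(20,64),(20,-64),(31,0)]: print(yaw,q,a+r@q)
"
```

```text
red [540.9  -3.2 145. ]
yel [581.7  67.3 145. ]
blue [598.8 -58.3 145. ]
jar [603.7   9.2  67. ]
L [485.2  95.3  16. ]
R [ 511.  -111.2   16. ]
0.1 (-33, 0) [ 5.46164863e+02 -2.94502749e-01]
0.1 (20, 64) [592.51074464  68.67693491]
0.1 (20, -64) [605.28942197 -58.68359824]
0.1 (31, 0) [609.84512912   6.09483592]
0.12 (-33, 0) [546.23731502  -0.95050284]
0.12 (20, 64) [591.19459145  68.93399684]
0.12 (20, -64) [606.51775398 -58.14550855]
0.12 (31, 0) [609.77706771   6.71107843]
0.15 (-33, 0) [546.37055443  -1.93145837]
0.15 (20, 64) [589.21138108  69.27011164]
0.15 (20, -64) [608.33946204 -57.29258634]
0.15 (31, 0) [609.65190342   7.63258211]
```

```bash
python3 -m crank '[{"x":4.3,"y":0.2,"z":0,"spin":0},{"x":4.3,"y":0.1,"z":0,"spin":0},{"x":0,"y":0,"z":4.5,"spin":0},{"x":0,"y":0,"z":4.5,"spin":0},{"x":0,"y":0,"z":2,"spin":0}]';python3 -m crank '[{"x":0,"y":0,"z":0,"spin":-0.003},{"x":0,"y":0,"z":0,"spin":0}]'
python3 w.py w3 red_bottle_mid:75 blue_bottle_mid:75 yellow_bottle_mid:75 jar_mid:36
```

```text
clock: 4.45
eef_pos: [538.7, -1.6, 187.6]
tool_rot: [3.141, 0.006, -0.004]
force: [0.2, 0.2, -0.1]
width: 85.3
clock: 4.65
eef_pos: [541.4, -1.2, 191.8]
tool_rot: [3.141, -0.0, -0.001]
force: [0.7, -0.3, 0.3]
width: 85.4
[542.01713393  -1.05921099 192.60378835]
red_bottle_mid 0.21 [179.4 154.3] [581.   70.3  75. ]
blue_bottle_mid 0.76 [289.8 367.3] [401.1  -9.1  75. ]
blue_bottle_mid 0.65 [361.6 121.2] [603.7 -57.2  75. ]
yellow_bottle_mid 0.6 [178.5 152.6] [582.2  70.8  75. ]
jar_mid 0.75 [268.1 120.8] [602.4   8.6  36. ]
```

View pics/w3.png

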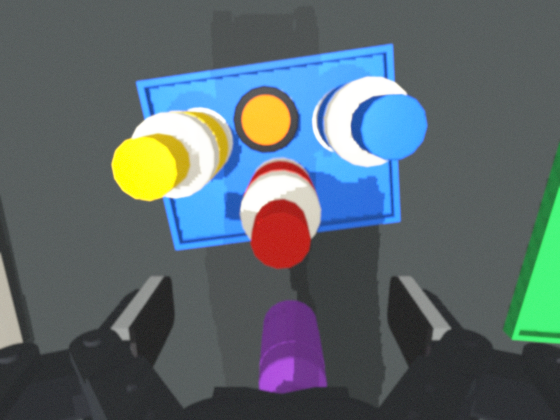

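```bash
python3 -c "
from h import *
c=cam('wrist')
for n,p,z in [('red',(280.5,237),145),('yel',(148,168.5),145),('blue',(392.5,127),145),('jar',(265.5,116.5),67),('L',(176,250),16),('R',(400,221),16),('FL',(137,82),16),('FR',(392,45),16)]: print(n,atz(c,p,z).round(1))
"
```

```text
red [544.7  -0.7 145. ]
yel [583.   68.9 145. ]
blue [604.2 -57.7 145. ]
jar [607.3  10.   67. ]
L [484.5  97.6  16. ]
R [ 513.2 -110.5   16. ]
FL [633.5 117.7  16. ]
FR [661.5 -90.2  16. ]
```

```bash
python3 -m crank '[{"x":0.1,"y":0,"z":4,"spin":0},{"x":0,"y":0,"z":3,"spin":0},{"x":0,"y":0,"z":1.2,"spin":0},{"x":0,"y":0,"z":0,"spin":0},{"x":0,"y":0,"z":0,"spin":0}]'; python3 -m crank '[{"x":0,"y":0,"z":0,"spin":0},{"x":0,"y":0,"z":0,"spin":0},{"x":0,"y":0,"z":0,"spin":0},{"x":0,"y":0,"z":0,"spin":0},{"x":0,"y":0,"z":0,"spin":0}]' 0; python3 -m crank '[{"x":0,"y":0,"z":0,"spin":0},{"x":0,"y":0,"z":0,"spin":0},{"x":0,"y":0,"z":0,"spin":0}]'; python3 w.py w4
```

```text
clock: 5.4
eef_pos: [542.8, -0.7, 110.4]
tool_rot: [-3.142, -0.002, -0.0]
force: [0.2, 0.3, 0.5]
width: 85.3
clock: 5.9
eef_pos: [542.4, -0.8, 110.2]
tool_rot: [3.142, -0.001, -0.0]
force: [-0.2, -0.7, 6.4]
width: 32.6
clock: 6.2
eef_pos: [542.4, -0.8, 110.2]
tool_rot: [3.142, -0.001, -0.0]
force: [-0.9, -0.0, 6.7]
width: 32.8
[542.36511106  -0.78003903 110.12590752]
```

View pics/w4.png

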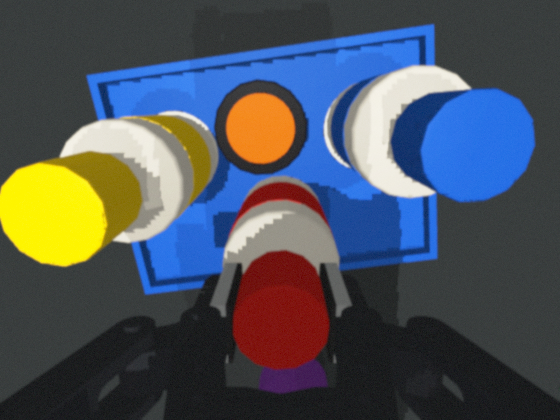

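```bash
python3 -m crank '[{"x":0,"y":0,"z":-1,"spin":0},{"x":0,"y":0,"z":-3,"spin":0},{"x":0,"y":0,"z":-4,"spin":0},{"x":0,"y":0,"z":-4,"spin":0},{"x":0,"y":0,"z":-4,"spin":0}]'; python3 w.py w5; python3 -m crank '[{"x":-0.5,"y":2,"z":0,"spin":0},{"x":-1.1,"y":3.8,"z":0,"spin":0},{"x":-1.1,"y":3.8,"z":0,"spin":0},{"x":-1.1,"y":3.8,"z":0,"spin":0},{"x":-1.1,"y":3.8,"z":0,"spin":0}]';python3 -m crank '[{"x":-1.1,"y":3.8,"z":0,"spin":0},{"x":-1.1,"y":3.8,"z":0,"spin":0},{"x":-1.1,"y":3.8,"z":0,"spin":0},{"x":-1.1,"y":3.8,"z":0,"spin":0},{"x":-1.1,"y":3.8,"z":0,"spin":0}]';python3 -m crank '[{"x":-1,"y":2.4,"z":0,"spin":0},{"x":0,"y":0,"z":0,"spin":0},{"x":0,"y":0,"z":0,"spin":0}]'; python3 w.py w6
```

```text
clock: 6.75
eef_pos: [541.1, -0.7, 270.9]
tool_rot: [-3.142, 0.001, -0.0]
force: [0.8, 0.1, -2.5]
width: 32.6
[544.95920246  -0.60004223 277.64811962]
clock: 7.3
eef_pos: [491.7, -173.8, 269.2]
tool_rot: [-3.141, 0.001, 0.0]
force: [0.7, -0.6, -2.4]
width: 32.6
clock: 7.8
eef_pos: [436.7, -363.7, 269.1]
tool_rot: [-3.141, 0.001, -0.0]
force: [0.6, -0.6, -2.4]
width: 32.4
clock: 8.1
eef_pos: [427.1, -386.4, 268.9]
tool_rot: [-3.14, 0.001, -0.002]
force: [0.4, 1.1, -2.2]
width: 33.0
[ 427.93889397 -385.4090988   268.97325392]
```

View pics/w6.png

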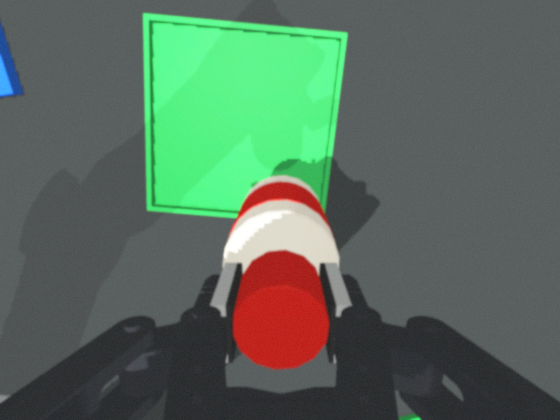

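```bash
python3 -c "
from h import *
c=cam('wrist')
for p in [(145,14),(347,33),(148,210)]: print(atz(c,p,16).round(1))"
```

```text
[ 585.5 -253.    16. ]
[ 568.8 -450.3   16. ]
[ 387.1 -235.4   16. ]
```

```bash
python3 -m crank '[{"x":0.1,"y":0,"z":4,"spin":0},{"x":0,"y":0,"z":4,"spin":0},{"x":0,"y":0,"z":4,"spin":0},{"x":0,"y":0,"z":2,"spin":0},{"x":0,"y":0,"z":1,"spin":0}]';python3 -m crank '[{"x":0,"y":0,"z":0,"spin":0},{"x":0,"y":0,"z":0.4,"spin":0},{"x":0,"y":0,"z":0.2,"spin":0},{"x":0,"y":0,"z":0.2,"spin":0},{"x":0,"y":0,"z":0,"spin":0}]'
```

```text
clock: 8.65
eef_pos: [428.8, -383.8, 117.1]
tool_rot: [-3.138, 0.003, 0.003]
force: [0.9, 0.4, -2.0]
width: 32.5
clock: 9.15
eef_pos: [429.0, -386.8, 111.8]
tool_rot: [3.141, -0.001, -0.0]
force: [0.4, -1.0, -2.9]
width: 32.8
```

```bash
python3 -m crank '[{"x":0,"y":0,"z":0.1,"spin":0},{"x":0,"y":0,"z":0.1,"spin":0},{"x":0,"y":0,"z":0,"spin":0}]'; python3 -m crank '[{"x":0,"y":0,"z":0,"spin":0},{"x":0,"y":0,"z":0,"spin":0},{"x":0,"y":0,"z":0,"spin":0},{"x":0,"y":0,"z":0,"spin":0},{"x":0,"y":0,"z":0,"spin":0}]' 100; python3 -m crank '[{"x":0,"y":0,"z":0,"spin":0},{"x":0,"y":0,"z":-1,"spin":0},{"x":0,"y":0,"z":-4,"spin":0},{"x":0,"y":0,"z":-4,"spin":0},{"x":0,"y":0,"z":-4,"spin":0}]'; python3 w.py w7
```

```text
clock: 9.45
eef_pos: [429.0, -387.0, 110.2]
tool_rot: [3.141, -0.001, -0.0]
force: [-1.6, 0.1, 4.0]
width: 32.9
clock: 9.95
eef_pos: [428.8, -386.7, 109.3]
tool_rot: [-3.142, -0.0, -0.0]
force: [-0.5, -0.6, -0.8]
width: 85.5
clock: 10.45
eef_pos: [428.6, -386.5, 241.4]
tool_rot: [3.141, -0.0, -0.0]
force: [0.0, -0.6, -0.1]
width: 85.3
[ 431.58880432 -389.3355945   248.37749854]
```

View pics/w7.png

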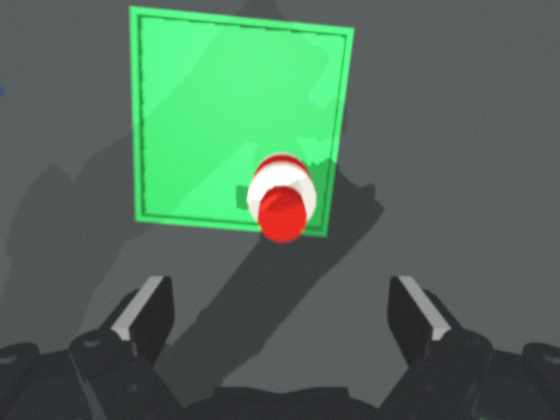

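```bash
python3 -m crank '[{"x":2.1,"y":-4.1,"z":0,"spin":0},{"x":2.1,"y":-4.1,"z":0,"spin":0},{"x":2.1,"y":-4.1,"z":0,"spin":0},{"x":2.1,"y":-4.1,"z":0,"spin":0},{"x":2.1,"y":-4.1,"z":0,"spin":0}]';python3 -m crank '[{"x":2.1,"y":-4.1,"z":0,"spin":0},{"x":2.1,"y":-4.1,"z":0,"spin":0},{"x":2.5,"y":-4,"z":0,"spin":0},{"x":0,"y":0,"z":4,"spin":0},{"x":0,"y":0,"z":0,"spin":0}]';python3 -m crank '[{"x":0,"y":0,"z":0,"spin":0},{"x":0,"y":0,"z":0,"spin":0}]'
python3 w.py w8 jar_mid:36 rack:0
```

```text
clock: 11.0
eef_pos: [534.5, -180.1, 240.1]
tool_rot: [3.141, -0.001, -0.0]
force: [0.6, -1.0, 0.5]
width: 85.2
clock: 11.5
eef_pos: [598.1, -57.4, 195.7]
tool_rot: [-3.141, 0.008, 0.003]
force: [-1.3, -0.4, -0.5]
width: 85.3
clock: 11.7
eef_pos: [601.3, -61.5, 201.0]
tool_rot: [3.141, -0.002, -0.003]
force: [0.7, 0.1, 0.9]
width: 85.1
[601.52021663 -61.37909847 201.12637599]
jar_mid 0.85 [199.6 191.8] [602.9   8.2  36. ]
rack 0.56 [213.2 214.3] [571.9   4.5   0. ]
```

View pics/w8.png

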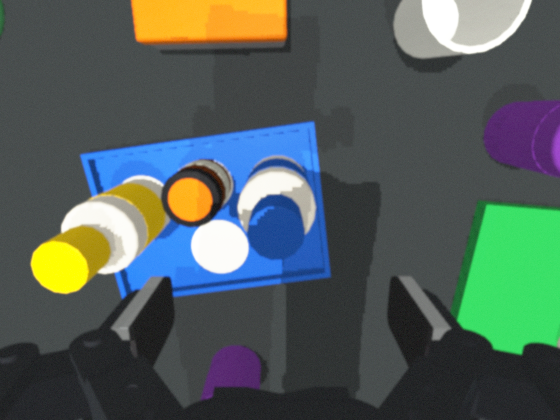

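```bash
python3 -c "
from h import *
c=cam('wrist')
for p,z in [((276,227.5),145),((61,265),145),((193,199.5),67),((220,246),5)]: print(atz(c,p,z).round(1))"
```

```text
[607.2 -58.4 145. ]
[583.9  69.1 145. ]
[604.1   7.4  67. ]
[540.7  -0.8   5. ]
```

```bash
python3 -m crank '[{"x":0.3,"y":-0.3,"z":3,"spin":0},{"x":0,"y":0,"z":3,"spin":0},{"x":0,"y":0,"z":2,"spin":0},{"x":0,"y":0,"z":1,"spin":0},{"x":0,"y":0,"z":0,"spin":0}]'; python3 -m crank '[{"x":0,"y":0,"z":0,"spin":0},{"x":0,"y":0,"z":0,"spin":0}]'; python3 w.py w9
```

```text
clock: 12.35
eef_pos: [603.3, -57.1, 108.7]
tool_rot: [-3.142, 0.002, -0.001]
force: [0.2, 1.5, 0.7]
width: 85.4
clock: 12.55
eef_pos: [605.0, -56.9, 110.8]
tool_rot: [3.141, -0.003, -0.0]
force: [0.3, 0.1, 0.7]
width: 85.3
[604.83853905 -56.8948818  110.69683276]
```

View pics/w9.png

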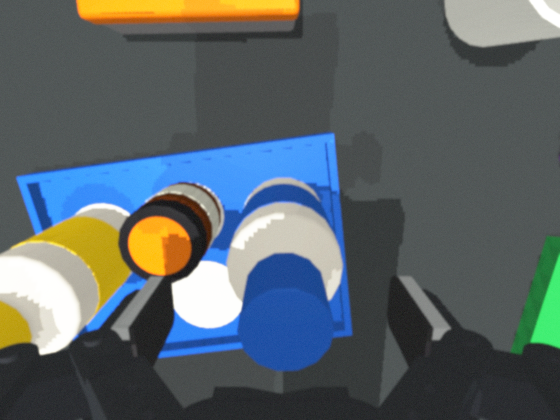

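```bash
python3 -m crank '[{"x":0,"y":0.2,"z":0.05,"spin":0},{"x":0,"y":0,"z":0,"spin":0},{"x":0,"y":0,"z":0,"spin":0}]'; python3 -m crank '[{"x":0,"y":0,"z":0,"spin":0},{"x":0,"y":0,"z":0,"spin":0},{"x":0,"y":0,"z":0,"spin":0},{"x":0,"y":0,"z":0,"spin":0},{"x":0,"y":0,"z":0,"spin":0}]' 0; python3 -m crank '[{"x":0,"y":0,"z":0,"spin":0},{"x":0,"y":0,"z":0,"spin":0},{"x":0,"y":0,"z":0,"spin":0}]'; python3 w.py w10
```

```text
clock: 12.9
eef_pos: [604.0, -58.9, 109.1]
tool_rot: [3.142, -0.0, -0.0]
force: [0.3, 0.0, -0.3]
width: 85.3
clock: 13.4
eef_pos: [604.2, -58.7, 109.0]
tool_rot: [3.142, -0.001, -0.0]
force: [0.1, -0.2, 2.1]
width: 32.8
clock: 13.7
eef_pos: [604.2, -58.7, 109.0]
tool_rot: [-3.142, -0.001, -0.0]
force: [0.3, -0.2, 1.9]
width: 33.0
[604.19092627 -58.69885081 109.02093995]
```

View pics/w10.png

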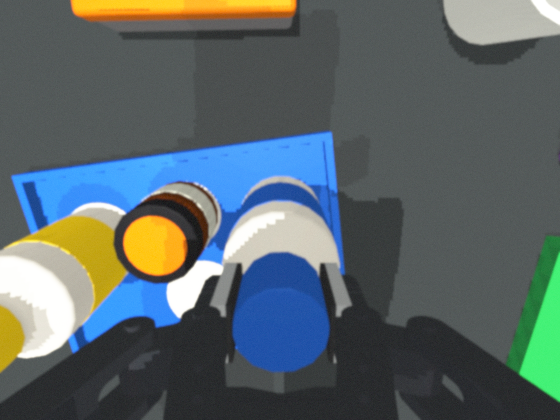

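```bash
python3 -m crank '[{"x":0,"y":0,"z":-1,"spin":0},{"x":0,"y":0,"z":-3,"spin":0},{"x":0,"y":0,"z":-4,"spin":0},{"x":0,"y":0,"z":-4,"spin":0},{"x":0,"y":0,"z":-4,"spin":0}]'; python3 -m crank '[{"x":-0.5,"y":2,"z":0,"spin":0},{"x":-1,"y":3.9,"z":0,"spin":0},{"x":-1,"y":3.9,"z":0,"spin":0},{"x":-1,"y":3.9,"z":0,"spin":0},{"x":-1,"y":3.9,"z":0,"spin":0}]';python3 -m crank '[{"x":-1,"y":3.9,"z":0,"spin":0},{"x":-1,"y":3.9,"z":0,"spin":0},{"x":-1,"y":3.9,"z":0,"spin":0},{"x":-1,"y":3.9,"z":0,"spin":0},{"x":0,"y":0,"z":0,"spin":0}]';python3 -m crank '[{"x":0,"y":0,"z":0,"spin":0},{"x":0,"y":0,"z":0,"spin":0}]'; python3 w.py w11
```

```text
clock: 14.25
eef_pos: [602.9, -58.7, 270.4]
tool_rot: [-3.142, 0.002, -0.0]
force: [0.6, -0.2, -2.2]
width: 32.6
clock: 14.75
eef_pos: [557.5, -235.8, 268.9]
tool_rot: [-3.141, 0.001, -0.0]
force: [0.6, -0.1, -1.6]
width: 32.6
clock: 15.25
eef_pos: [513.7, -398.7, 268.6]
tool_rot: [3.136, 0.004, -0.011]
force: [-0.3, -0.8, -1.6]
width: 32.9
clock: 15.45
eef_pos: [519.1, -389.0, 268.6]
tool_rot: [-3.14, 0.0, 0.001]
force: [1.1, 1.1, -1.1]
width: 32.4
[ 519.44322844 -388.7346694   268.72841733]
```

View pics/w11.png

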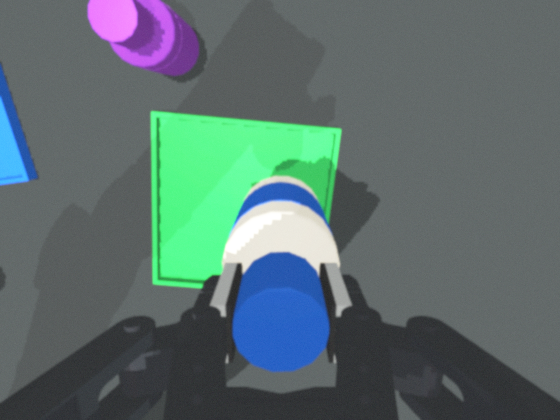

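```bash
python3 -m crank '[{"x":0,"y":0.2,"z":4,"spin":0},{"x":0,"y":0,"z":4,"spin":0},{"x":0,"y":0,"z":4,"spin":0},{"x":0,"y":0,"z":2,"spin":0},{"x":0,"y":0,"z":1,"spin":0}]';python3 -m crank '[{"x":0,"y":0,"z":0,"spin":0},{"x":0,"y":0,"z":0.4,"spin":0},{"x":0,"y":0,"z":0.2,"spin":0},{"x":0,"y":0,"z":0.2,"spin":0},{"x":0,"y":0,"z":0,"spin":0}]'
```

```text
clock: 16.0
eef_pos: [518.4, -390.0, 116.4]
tool_rot: [-3.138, 0.003, 0.002]
force: [-1.1, 0.5, -2.3]
width: 32.5
clock: 16.5
eef_pos: [519.0, -392.8, 111.3]
tool_rot: [3.141, -0.001, -0.0]
force: [-1.5, 0.3, -1.5]
width: 32.9
```

```bash
python3 -m crank '[{"x":0,"y":0,"z":0.1,"spin":0},{"x":0,"y":0,"z":0.1,"spin":0},{"x":0,"y":0,"z":0.05,"spin":0},{"x":0,"y":0,"z":0,"spin":0}]'; python3 -m crank '[{"x":0,"y":0,"z":0,"spin":0},{"x":0,"y":0,"z":0,"spin":0},{"x":0,"y":0,"z":0,"spin":0},{"x":0,"y":0,"z":0,"spin":0},{"x":0,"y":0,"z":0,"spin":0}]' 100; python3 -m crank '[{"x":0,"y":0,"z":0,"spin":0},{"x":0,"y":0,"z":-1,"spin":0},{"x":0,"y":0,"z":-4,"spin":0},{"x":0,"y":0,"z":-4,"spin":0},{"x":0,"y":0,"z":-4,"spin":0}]'; python3 w.py w12
```

```text
clock: 16.9
eef_pos: [519.0, -392.8, 109.0]
tool_rot: [3.141, -0.001, -0.0]
force: [-0.8, 0.6, 4.5]
width: 32.3
clock: 17.4
eef_pos: [518.8, -392.7, 108.2]
tool_rot: [-3.142, 0.0, -0.0]
force: [0.6, -0.8, 0.7]
width: 85.2
clock: 17.9
eef_pos: [518.7, -392.6, 240.5]
tool_rot: [3.141, -0.0, -0.0]
force: [0.1, -0.9, -0.7]
width: 85.1
[ 521.91336012 -395.19428474  248.2384249 ]
```

View pics/w12.png

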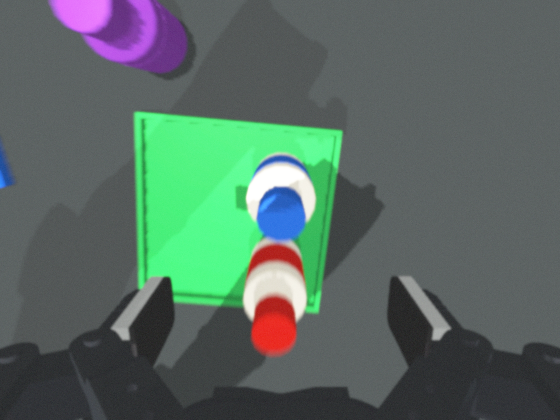

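```bash
python3 -m crank '[{"x":0.6,"y":-4.2,"z":0,"spin":0},{"x":0.6,"y":-4.2,"z":0,"spin":0},{"x":0.6,"y":-4.2,"z":0,"spin":0},{"x":0.6,"y":-4.2,"z":0,"spin":0},{"x":0.6,"y":-4.2,"z":0,"spin":0}]';python3 -m crank '[{"x":0.6,"y":-4.2,"z":0,"spin":0},{"x":0.6,"y":-4.2,"z":0,"spin":0},{"x":0.6,"y":-4.2,"z":0,"spin":0},{"x":0.6,"y":-4.2,"z":0,"spin":0},{"x":0.6,"y":-4.2,"z":0,"spin":0}]';python3 -m crank '[{"x":0.4,"y":-4,"z":0,"spin":0},{"x":0,"y":0,"z":3,"spin":0},{"x":0,"y":0,"z":0,"spin":0},{"x":0,"y":0,"z":0,"spin":0},{"x":0,"y":0,"z":0,"spin":0}]'
python3 w.py w13 jar_mid:36 rack:0 yellow_bottle_mid:75 balance:0
```

```text
clock: 18.45
eef_pos: [549.1, -181.1, 239.1]
tool_rot: [3.141, -0.001, -0.0]
force: [1.0, -0.2, -0.6]
width: 85.5
clock: 18.95
eef_pos: [579.1, 29.0, 239.1]
tool_rot: [-3.142, -0.001, -0.0]
force: [0.6, -0.3, 1.0]
width: 85.6
clock: 19.45
eef_pos: [583.6, 65.7, 209.6]
tool_rot: [3.141, -0.002, -0.003]
force: [0.4, -0.5, 0.1]
width: 85.4
[583.72985456  65.84390648 209.67720927]
jar_mid 0.93 [345.7 167.3] [604.8   8.7  36. ]
rack 0.89 [343.3 192.6] [573.7   3.4   0. ]
yellow_bottle_mid 0.39 [ 10. 268.] [527.8 290.1  75. ]
balance 0.85 [ 10.  271.4] [489.1 351.7   0. ]
```

View pics/w13.png

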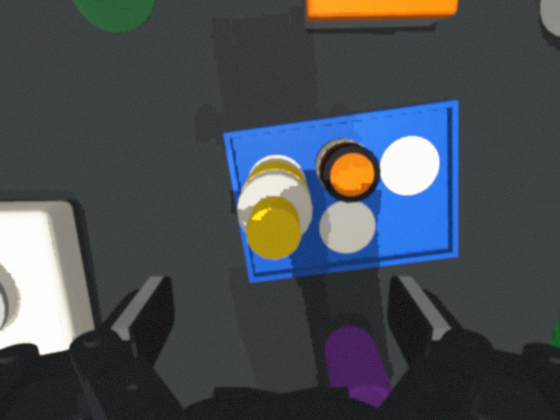

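```bash
python3 -m crank '[{"x":0,"y":-0.35,"z":3,"spin":0},{"x":0,"y":0,"z":3,"spin":0},{"x":0,"y":0,"z":2,"spin":0},{"x":0,"y":0,"z":1,"spin":0},{"x":0,"y":0,"z":0,"spin":0}]'; python3 -m crank '[{"x":0,"y":0,"z":0.8,"spin":0},{"x":0,"y":0,"z":0,"spin":0},{"x":0,"y":0,"z":0,"spin":0}]'; python3 w.py w14
```

```text
clock: 20.2
eef_pos: [582.2, 70.5, 117.4]
tool_rot: [3.141, 0.002, -0.001]
force: [-0.3, -0.9, -0.1]
width: 85.3
clock: 20.5
eef_pos: [583.3, 70.9, 111.0]
tool_rot: [-3.141, -0.001, -0.0]
force: [-0.3, 0.2, 0.3]
width: 85.2
[583.38888604  70.90233732 111.00870387]
```

View pics/w14.png

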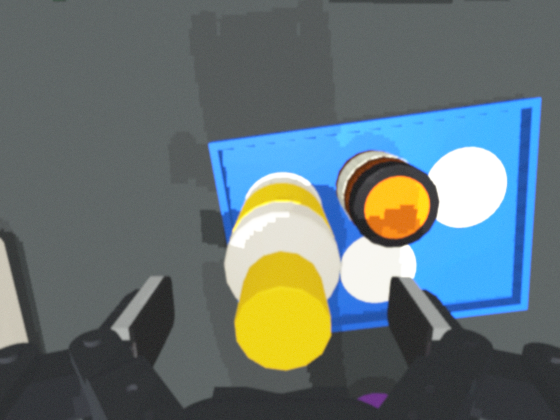

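```bash
python3 -m crank '[{"x":0,"y":0.1,"z":0.1,"spin":0},{"x":0,"y":0,"z":0,"spin":0},{"x":0,"y":0,"z":0,"spin":0}]'; python3 -m crank '[{"x":0,"y":0,"z":0,"spin":0},{"x":0,"y":0,"z":0,"spin":0},{"x":0,"y":0,"z":0,"spin":0},{"x":0,"y":0,"z":0,"spin":0},{"x":0,"y":0,"z":0,"spin":0}]' 0; python3 -m crank '[{"x":0,"y":0,"z":0,"spin":0},{"x":0,"y":0,"z":0,"spin":0},{"x":0,"y":0,"z":0,"spin":0}]'; python3 -m crank '[{"x":0,"y":0,"z":-1,"spin":0},{"x":0,"y":0,"z":-3,"spin":0},{"x":0,"y":0,"z":-4,"spin":0},{"x":0,"y":0,"z":-4,"spin":0},{"x":0,"y":0,"z":-4,"spin":0}]';python3 w.py w15
```

```text
clock: 20.85
eef_pos: [583.0, 69.7, 109.5]
tool_rot: [-3.142, -0.0, -0.0]
force: [0.5, 0.4, -0.0]
width: 85.2
clock: 21.35
eef_pos: [583.2, 70.0, 109.5]
tool_rot: [-3.141, -0.001, -0.0]
force: [0.6, 0.1, 1.3]
width: 32.5
clock: 21.65
eef_pos: [583.2, 70.0, 109.6]
tool_rot: [-3.141, -0.001, -0.0]
force: [0.4, 0.7, 3.2]
width: 32.4
clock: 22.15
eef_pos: [582.1, 69.5, 271.0]
tool_rot: [3.141, 0.001, -0.0]
force: [0.6, -0.3, -2.3]
width: 32.8
[585.99899876  69.91606498 278.08489542]
```

View pics/w15.png

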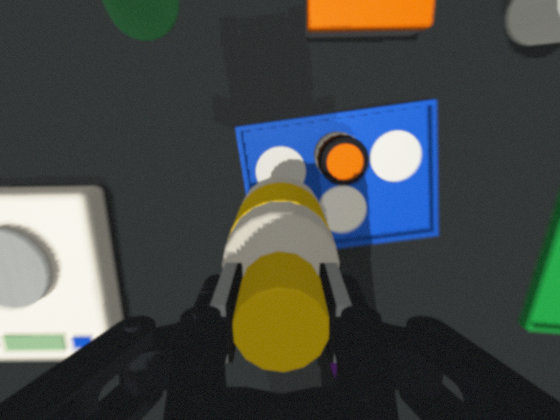

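```bash
python3 -m crank '[{"x":-0.5,"y":2,"z":0,"spin":0},{"x":-1.1,"y":3.9,"z":0,"spin":0},{"x":-1.1,"y":3.9,"z":0,"spin":0},{"x":-1.1,"y":3.9,"z":0,"spin":0},{"x":-1.1,"y":3.9,"z":0,"spin":0}]';python3 -m crank '[{"x":-1.1,"y":3.9,"z":0,"spin":0},{"x":-1.1,"y":3.9,"z":0,"spin":0},{"x":-1.1,"y":3.9,"z":0,"spin":0},{"x":-1.1,"y":3.9,"z":0,"spin":0},{"x":-1,"y":3.6,"z":0,"spin":0}]';python3 -m crank '[{"x":0,"y":0,"z":0,"spin":0},{"x":0,"y":0,"z":0,"spin":0},{"x":0,"y":0,"z":0,"spin":0}]'; python3 w.py w16
```

```text
clock: 22.7
eef_pos: [532.6, -107.6, 269.3]
tool_rot: [3.142, 0.001, -0.0]
force: [0.1, -0.6, -1.5]
width: 32.9
clock: 23.2
eef_pos: [478.3, -299.9, 269.3]
tool_rot: [-3.142, 0.001, -0.001]
force: [0.3, 0.2, -1.5]
width: 32.5
clock: 23.5
eef_pos: [480.0, -296.7, 269.1]
tool_rot: [-3.14, 0.0, 0.001]
force: [0.8, -0.2, -1.4]
width: 32.9
[ 480.24590641 -296.49683437  269.18810776]
```

View pics/w16.png

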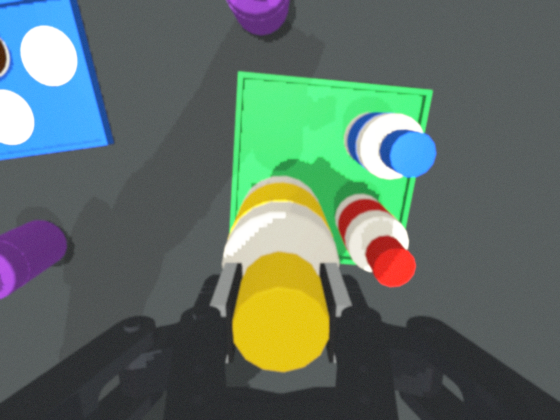

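```bash
python3 -m crank '[{"x":0,"y":0.1,"z":4,"spin":0},{"x":0,"y":0,"z":4,"spin":0},{"x":0,"y":0,"z":4,"spin":0},{"x":0,"y":0,"z":2,"spin":0},{"x":0,"y":0,"z":1,"spin":0}]';python3 -m crank '[{"x":0,"y":0,"z":0,"spin":0},{"x":0,"y":0,"z":0.4,"spin":0},{"x":0,"y":0,"z":0.2,"spin":0},{"x":0,"y":0,"z":0.2,"spin":0},{"x":0,"y":0,"z":0,"spin":0}]'; python3 -m crank '[{"x":0,"y":0,"z":0.1,"spin":0},{"x":0,"y":0,"z":0.1,"spin":0},{"x":0,"y":0,"z":0,"spin":0}]'
```

```text
clock: 24.05
eef_pos: [479.3, -296.9, 117.2]
tool_rot: [-3.139, 0.003, 0.002]
force: [0.1, -0.5, -1.8]
width: 32.8
clock: 24.55
eef_pos: [480.0, -299.3, 111.8]
tool_rot: [3.141, -0.001, -0.0]
force: [-1.0, -0.5, -1.7]
width: 32.8
clock: 24.85
eef_pos: [480.0, -299.3, 109.5]
tool_rot: [3.141, -0.0, -0.0]
force: [-0.3, 0.5, -0.7]
width: 32.8
```

```bash
python3 -m crank '[{"x":0,"y":0,"z":0.05,"spin":0},{"x":0,"y":0,"z":0,"spin":0}]'; python3 -m crank '[{"x":0,"y":0,"z":0,"spin":0},{"x":0,"y":0,"z":0,"spin":0},{"x":0,"y":0,"z":0,"spin":0},{"x":0,"y":0,"z":0,"spin":0},{"x":0,"y":0,"z":0,"spin":0}]' 100; python3 -m crank '[{"x":0,"y":0,"z":0,"spin":0},{"x":0,"y":0,"z":-1,"spin":0},{"x":0,"y":0,"z":-4,"spin":0},{"x":0,"y":0,"z":-4,"spin":0},{"x":0,"y":0,"z":-4,"spin":0}]'; python3 w.py w17; python3 m.py | grep bottle
```

```text
clock: 25.05
eef_pos: [480.1, -299.3, 109.5]
tool_rot: [3.141, -0.001, -0.0]
force: [-1.3, 1.2, 4.8]
width: 32.4
clock: 25.55
eef_pos: [479.8, -299.2, 108.7]
tool_rot: [-3.142, 0.0, -0.0]
force: [-0.7, -0.4, -0.5]
width: 85.1
clock: 26.05
eef_pos: [479.6, -299.1, 240.9]
tool_rot: [3.141, -0.0, -0.0]
force: [1.3, -0.1, 0.2]
width: 85.2
[ 483.01847482 -301.31911322  247.75676647]
blue_bottle_mid scene 0.97 [143.4 191.5] [ 522. -402.   75.]
blue_bottle_mid scene 0.93 [278.  154.3] [394. -10.  75.]
blue_bottle_mid scene 0.76 [183.4 225.1] [ 649. -280.   75.]
blue_bottle_mid side 0.92 [354.1 257.3] [393. -11.  75.]
blue_bottle_mid side 0.72 [413.1 149.1] [ 512. -396.   75.]
blue_bottle_mid side 0.64 [337.9 147.8] [ 647. -259.   75.]
red_bottle_mid scene 0.71 [152.1 167.5] [ 428. -390.   75.]
red_bottle_mid side 0.73 [438.7 167.1] [ 428. -382.   75.]
yellow_bottle_mid scene 0.75 [179.1 176.1] [ 468. -307.   75.]
yellow_bottle_mid side 0.71 [403.7 171.8] [ 477. -304.   75.]
yellow_bottle_mid side 0.48 [181.  357.4] [458. 364.  75.]
yellow_bottle_mid side 0.3 [437.8 165.9] [ 432. -384.   75.]
```

View pics/w17.png

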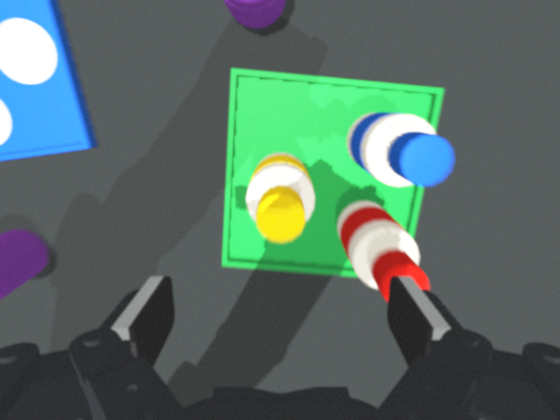

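```bash
python3 -m crank '[{"x":1.5,"y":-3.9,"z":0,"spin":0},{"x":1.5,"y":-3.9,"z":0,"spin":0},{"x":1.5,"y":-3.9,"z":0,"spin":0},{"x":1.5,"y":-3.9,"z":0,"spin":0},{"x":1.5,"y":-3.9,"z":0,"spin":0}]';python3 -m crank '[{"x":1.6,"y":-3.9,"z":0,"spin":0},{"x":1.6,"y":-3.9,"z":0,"spin":0},{"x":1.6,"y":-3.6,"z":0,"spin":0},{"x":0,"y":0,"z":4,"spin":0},{"x":0,"y":0,"z":4,"spin":0}]';python3 -m crank '[{"x":0,"y":0,"z":3,"spin":0},{"x":0,"y":0,"z":0,"spin":0},{"x":0,"y":0,"z":0,"spin":0},{"x":0,"y":0,"z":0,"spin":0}]'
python3 w.py w18 jar_mid:36 rack:0
```

```text
clock: 27.7
eef_pos: [555.4, -102.6, 239.0]
tool_rot: [3.142, -0.0, -0.0]
force: [1.1, 0.1, -0.1]
width: 85.4
clock: 28.2
eef_pos: [604.5, 12.2, 158.9]
tool_rot: [-3.141, -0.004, 0.003]
force: [0.9, -0.7, -0.4]
width: 85.4
clock: 28.6
eef_pos: [604.5, 9.7, 130.8]
tool_rot: [-3.141, -0.004, -0.001]
force: [0.5, -0.1, 0.2]
width: 85.5
[604.48589593   9.72379209 130.93559777]
```

View pics/w18.png

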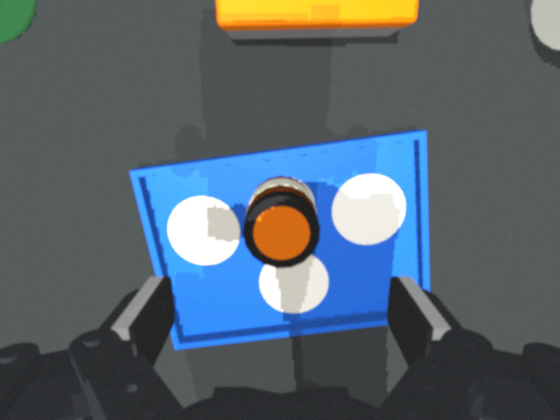

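```bash
python3 -c "
from h import *
c=cam('wrist')
print(atz(c,(282,231.5),67).round(1))"; python3 -m crank '[{"x":0,"y":0,"z":3,"spin":0},{"x":0,"y":0,"z":3,"spin":0},{"x":0,"y":0,"z":3,"spin":0},{"x":0,"y":0,"z":1.5,"spin":0},{"x":0,"y":0,"z":0,"spin":0}]';python3 -m crank '[{"x":0,"y":0,"z":0,"spin":0},{"x":0,"y":0,"z":0,"spin":0}]'; python3 w.py w19
```

```text
[604.7   8.9  67. ]
clock: 29.25
eef_pos: [601.8, 9.8, 22.6]
tool_rot: [3.142, 0.003, -0.0]
force: [-0.9, 0.5, 0.3]
width: 85.3
clock: 29.45
eef_pos: [604.3, 9.8, 25.5]
tool_rot: [-3.142, -0.003, -0.0]
force: [0.3, -0.1, 0.6]
width: 85.8
[604.22629287   9.81685232  25.50595238]
```

View pics/w19.png

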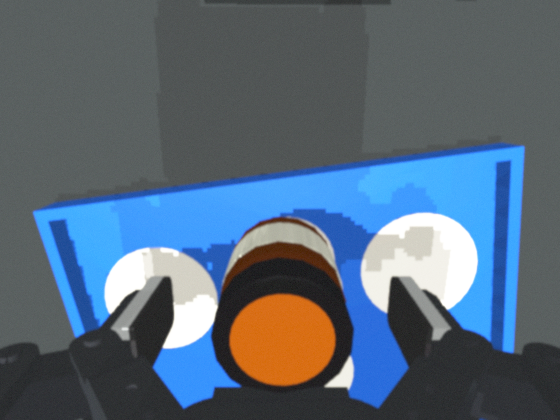

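```bash
python3 -m crank '[{"x":0,"y":0,"z":0.2,"spin":0},{"x":0,"y":0,"z":0,"spin":0},{"x":0,"y":0,"z":0,"spin":0}]'; python3 -m crank '[{"x":0,"y":0,"z":0,"spin":0},{"x":0,"y":0,"z":0,"spin":0},{"x":0,"y":0,"z":0,"spin":0},{"x":0,"y":0,"z":0,"spin":0},{"x":0,"y":0,"z":0,"spin":0}]' 0; python3 -m crank '[{"x":0,"y":0,"z":0,"spin":0},{"x":0,"y":0,"z":0,"spin":0},{"x":0,"y":0,"z":0,"spin":0}]'; python3 -m crank '[{"x":0,"y":0,"z":-1,"spin":0},{"x":0,"y":0,"z":-3,"spin":0},{"x":0,"y":0,"z":-4,"spin":0},{"x":0,"y":0,"z":-4,"spin":0},{"x":0,"y":0,"z":-4,"spin":0}]';python3 w.py w20
```

```text
clock: 29.8
eef_pos: [603.0, 9.8, 22.1]
tool_rot: [-3.142, -0.0, -0.0]
force: [0.1, 0.3, -0.5]
width: 85.7
clock: 30.3
eef_pos: [603.2, 9.8, 22.2]
tool_rot: [-3.142, -0.001, -0.0]
force: [-0.0, -0.5, 4.0]
width: 46.5
clock: 30.6
eef_pos: [603.2, 9.8, 22.2]
tool_rot: [-3.142, -0.001, -0.0]
force: [-0.8, 0.1, 5.3]
width: 46.6
clock: 31.1
eef_pos: [602.3, 9.8, 183.4]
tool_rot: [3.142, 0.001, -0.0]
force: [-0.1, 0.4, -0.8]
width: 46.4
[606.49428198   9.73538623 190.31402456]
```

View pics/w20.png

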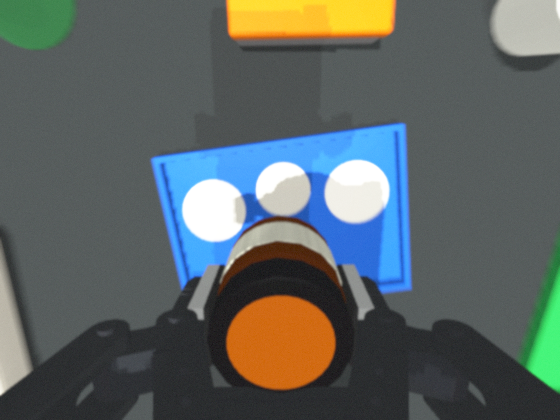

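```bash
python3 -m crank '[{"x":-1,"y":-2,"z":0,"spin":0},{"x":-2,"y":-3.9,"z":0,"spin":0},{"x":-2,"y":-3.9,"z":0,"spin":0},{"x":-2,"y":-3.9,"z":0,"spin":0},{"x":-2,"y":-3.9,"z":0,"spin":0}]';python3 -m crank '[{"x":-2,"y":-3.9,"z":0,"spin":0},{"x":-2,"y":-3.9,"z":0,"spin":0},{"x":-2,"y":-3.9,"z":0,"spin":0},{"x":-2,"y":-3.9,"z":0,"spin":0},{"x":-1,"y":-1,"z":0,"spin":0}]';python3 -m crank '[{"x":0,"y":0,"z":0,"spin":0},{"x":0,"y":0,"z":0,"spin":0},{"x":0,"y":0,"z":0,"spin":0}]'; python3 w.py w21 balance:0 balance:70
```

```text
clock: 31.65
eef_pos: [511.7, 187.1, 181.8]
tool_rot: [-3.142, 0.0, -0.001]
force: [1.0, 0.8, -1.4]
width: 46.6
clock: 32.15
eef_pos: [419.5, 357.6, 181.7]
tool_rot: [-3.138, 0.001, 0.007]
force: [-0.5, 0.6, -0.8]
width: 46.3
clock: 32.45
eef_pos: [424.3, 349.7, 181.8]
tool_rot: [3.14, -0.001, -0.003]
force: [1.0, -0.4, -1.0]
width: 46.2
[424.36069952 349.82080428 181.88813604]
balance 0.6 [277.3 113.1] [490.8 352.1   0. ]
balance 0.6 [277.3 113.1] [492.2 351.5  70. ]
```

View pics/w21.png

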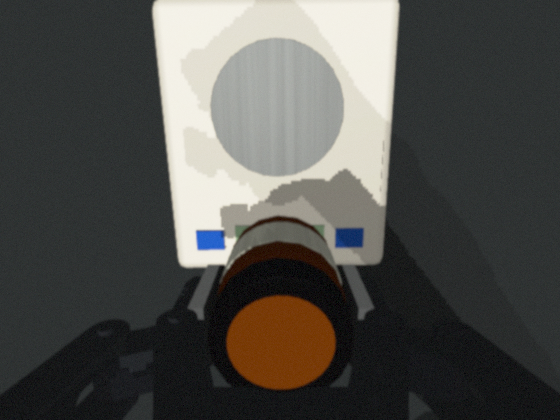

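```bash
python3 -c "
from h import *
c=cam('wrist')
for p in [(277.5,38),(277.5,177),(211,107),(344,107),(277.5,107)]: print(atz(c,p,70).round(1))"
```

```text
[537.9 352.   70. ]
[448.3 352.4  70. ]
[495.9 396.7  70. ]
[495.7 307.7  70. ]
[495.8 352.2  70. ]
```

```bash
python3 -m crank '[{"x":3.4,"y":-0.2,"z":0,"spin":0},{"x":3.4,"y":0,"z":0,"spin":0},{"x":0,"y":0,"z":3,"spin":0},{"x":0,"y":0,"z":3,"spin":0},{"x":0,"y":0,"z":2,"spin":0}]';python3 -m crank '[{"x":0,"y":0,"z":0,"spin":0},{"x":0,"y":0,"z":0,"spin":0},{"x":0,"y":0,"z":0.5,"spin":0},{"x":0,"y":0,"z":0,"spin":0}]'; python3 w.py w22
```

```text
clock: 33.1
eef_pos: [491.0, 352.2, 99.9]
tool_rot: [3.14, 0.002, -0.002]
force: [-1.1, 0.3, -1.8]
width: 46.5
clock: 33.5
eef_pos: [491.4, 354.0, 97.6]
tool_rot: [-3.141, -0.001, -0.0]
force: [-0.7, 0.4, -0.6]
width: 46.5
[491.3463075  354.08722179  97.61018361]
```

View pics/w22.png

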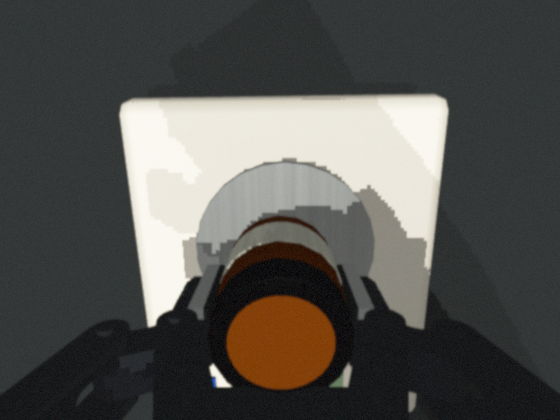

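```bash
python3 -m crank '[{"x":0.05,"y":0.2,"z":0.4,"spin":0},{"x":0,"y":0,"z":0.3,"spin":0},{"x":0,"y":0,"z":0.2,"spin":0},{"x":0,"y":0,"z":0,"spin":0}]';python3 -m crank '[{"x":0,"y":0,"z":0.1,"spin":0},{"x":0,"y":0,"z":0,"spin":0}]'
```

```text
clock: 33.95
eef_pos: [491.3, 351.7, 87.5]
tool_rot: [3.141, 0.0, -0.0]
force: [0.3, 1.0, -1.4]
width: 46.2
clock: 34.15
eef_pos: [491.5, 351.9, 87.3]
tool_rot: [-3.141, -0.0, -0.0]
force: [-1.3, 0.1, 2.9]
width: 46.3
```

Contact force appears at the expected height, so I'll release.

```bash
python3 -m crank '[{"x":0,"y":0,"z":0.05,"spin":0},{"x":0,"y":0,"z":0,"spin":0}]'; python3 -m crank '[{"x":0,"y":0,"z":0,"spin":0},{"x":0,"y":0,"z":0,"spin":0},{"x":0,"y":0,"z":0,"spin":0},{"x":0,"y":0,"z":0,"spin":0},{"x":0,"y":0,"z":0,"spin":0}]' 100; python3 -m crank '[{"x":0,"y":0,"z":0,"spin":0},{"x":0,"y":0,"z":-1,"spin":0},{"x":0,"y":0,"z":-3,"spin":0},{"x":0,"y":0,"z":-4,"spin":0},{"x":0,"y":0,"z":-4,"spin":0}]'; python3 -m crank '[{"x":-2,"y":0,"z":-3,"spin":0},{"x":-2,"y":0,"z":0,"spin":0},{"x":0,"y":0,"z":0,"spin":0}]'; python3 w.py w23 jar_mid:101 balance:70; python3 m.py | egrep 'jar|bottle'
```

```text
clock: 34.35
eef_pos: [491.5, 351.9, 87.3]
tool_rot: [-3.141, -0.0, -0.0]
force: [-1.7, -1.3, 6.9]
width: 46.6
clock: 34.85
eef_pos: [491.5, 351.8, 86.2]
tool_rot: [3.141, 0.0, -0.0]
force: [0.5, -0.0, 0.3]
width: 85.7
clock: 35.35
eef_pos: [491.3, 351.6, 208.1]
tool_rot: [3.141, 0.0, -0.0]
force: [0.5, 0.4, -0.4]
width: 85.7
clock: 35.65
eef_pos: [449.2, 352.8, 238.2]
tool_rot: [-3.14, 0.0, 0.002]
force: [-0.7, -0.5, -0.0]
width: 85.4
[450.69551831 352.30721187 237.46319673]
jar_mid 0.82 [283.2 147.7] [491.1 351.1 101. ]
blue_bottle_mid scene 0.91 [143.2 191.1] [ 521. -403.   75.]
blue_bottle_mid scene 0.86 [279.5 154.4] [395.  -6.  75.]
blue_bottle_mid scene 0.83 [185.3 225.8] [ 652. -275.   75.]
blue_bottle_mid side 0.79 [353.  257.8] [394.  -9.  75.]
blue_bottle_mid side 0.76 [409.8 151.2] [ 512. -383.   75.]
blue_bottle_mid side 0.58 [340.4 145.6] [ 648. -271.   75.]
red_bottle_mid scene 0.76 [150.2 167.3] [ 427. -396.   75.]
red_bottle_mid side 0.58 [440.1 161.7] [ 437. -403.   75.]
yellow_bottle_mid scene 0.55 [182.4 179.4] [ 482. -296.   75.]
yellow_bottle_mid side 0.85 [400.9 169.7] [ 486. -306.   75.]
jar_mid side 0.68 [438.9 164.2] [ 451. -442.   36.]
jar_mid side 0.62 [173.4 329.9] [531. 335.  36.]
```

View pics/w23.png

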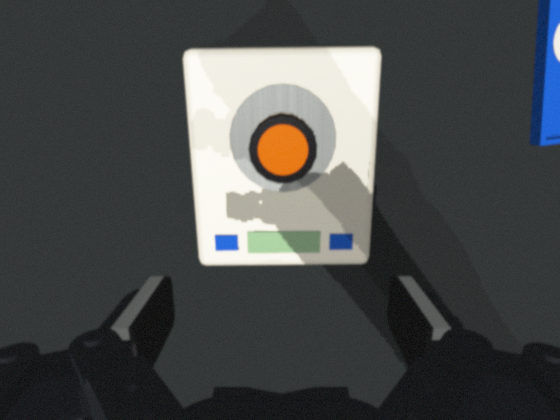

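```bash
python3 -c "
from h import *
c=cam('wrist')
for p,z in [((283,84),70),((283,192),70),((230,138),70),((336,138),70),((283,115),132),((283,183),132)]: print(atz(c,p,z).round(1))"
```

```text
[540.5 349.9  70. ]
[452.1 349.7  70. ]
[498.1 393.9  70. ]
[498.2 305.7  70. ]
[518.2 350.2 132. ]
[473.  350.1 132. ]
```

```bash
python3 -m crank '[{"x":0.2,"y":4.3,"z":0,"spin":0},{"x":0.2,"y":4.3,"z":0,"spin":0},{"x":0.2,"y":4.3,"z":0,"spin":0},{"x":0.2,"y":4.3,"z":0,"spin":0},{"x":0.2,"y":4.3,"z":0,"spin":0}]';python3 -m crank '[{"x":0.2,"y":4.3,"z":0,"spin":0},{"x":0.2,"y":4.3,"z":0,"spin":0},{"x":0.2,"y":4.3,"z":0,"spin":0},{"x":0.2,"y":4.3,"z":0,"spin":0},{"x":0.2,"y":4.3,"z":0,"spin":0}]';python3 -m crank '[{"x":0.2,"y":4.3,"z":0,"spin":0},{"x":0.2,"y":4.3,"z":0,"spin":0},{"x":0.2,"y":4.3,"z":0,"spin":0},{"x":0.2,"y":4.3,"z":0,"spin":0},{"x":0.2,"y":4.3,"z":0,"spin":0}]';python3 -m crank '[{"x":0,"y":0.5,"z":0,"spin":0},{"x":0,"y":0,"z":4,"spin":0},{"x":0,"y":0,"z":0,"spin":0},{"x":0,"y":0,"z":0,"spin":0}]'; python3 w.py w24
```

```text
clock: 37.4
eef_pos: [461.4, 135.2, 236.5]
tool_rot: [-3.141, -0.001, 0.0]
force: [1.5, -0.7, -0.8]
width: 85.3
clock: 37.9
eef_pos: [471.4, -79.9, 236.6]
tool_rot: [-3.142, -0.001, -0.0]
force: [1.6, 1.1, 0.6]
width: 85.3
clock: 38.4
eef_pos: [481.3, -294.9, 236.4]
tool_rot: [-3.142, -0.0, -0.0]
force: [0.7, -0.4, 0.6]
width: 85.1
clock: 38.8
eef_pos: [481.0, -297.2, 196.1]
tool_rot: [-3.14, 0.002, 0.001]
force: [0.2, 0.0, 0.6]
width: 85.3
[ 481.82756128 -297.67217531  197.13733396]
```

View pics/w24.png

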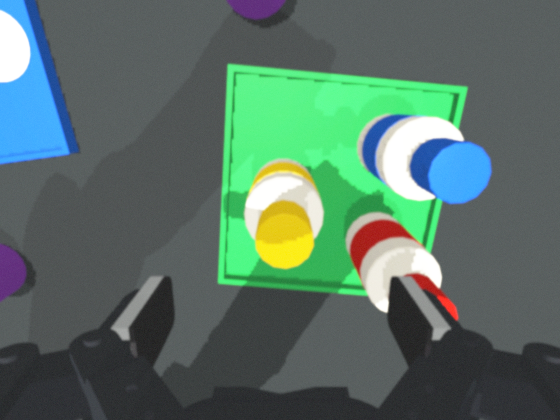

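```bash
python3 -m crank '[{"x":-0.15,"y":0.15,"z":3,"spin":0},{"x":0,"y":0,"z":3,"spin":0},{"x":0,"y":0,"z":2,"spin":0},{"x":0,"y":0,"z":0.6,"spin":0},{"x":0,"y":0,"z":0,"spin":0}]';python3 -m crank '[{"x":0,"y":0,"z":0,"spin":0},{"x":0,"y":0,"z":0,"spin":0},{"x":0,"y":0,"z":0,"spin":0}]'; python3 w.py w25
```

```text
clock: 39.35
eef_pos: [480.4, -299.5, 111.0]
tool_rot: [3.141, -0.001, 0.0]
force: [-0.6, -0.3, -0.2]
width: 85.5
clock: 39.65
eef_pos: [480.5, -300.0, 111.5]
tool_rot: [3.141, -0.002, -0.0]
force: [0.1, 0.1, 0.1]
width: 85.5
[ 480.33173759 -299.89500676  111.2127134 ]
```

View pics/w25.png

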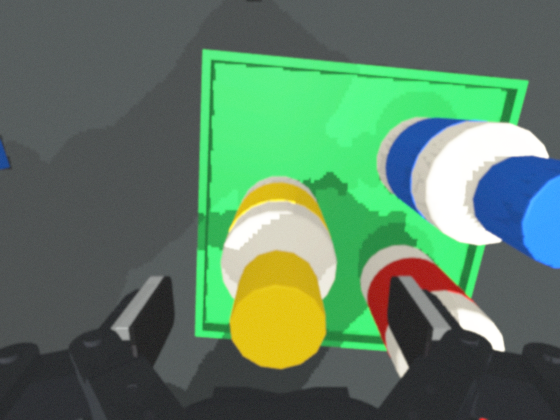

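```bash
python3 -m crank '[{"x":0,"y":-0.08,"z":0.15,"spin":0},{"x":0,"y":0,"z":0,"spin":0},{"x":0,"y":0,"z":0,"spin":0}]'; python3 -m crank '[{"x":0,"y":0,"z":0,"spin":0},{"x":0,"y":0,"z":0,"spin":0},{"x":0,"y":0,"z":0,"spin":0},{"x":0,"y":0,"z":0,"spin":0},{"x":0,"y":0,"z":0,"spin":0}]' 0; python3 -m crank '[{"x":0,"y":0,"z":0,"spin":0},{"x":0,"y":0,"z":0,"spin":0},{"x":0,"y":0,"z":0,"spin":0}]'; python3 -m crank '[{"x":0,"y":0,"z":-1,"spin":0},{"x":0,"y":0,"z":-3,"spin":0},{"x":0,"y":0,"z":-4,"spin":0},{"x":0,"y":0,"z":-4,"spin":0},{"x":0,"y":0,"z":-4,"spin":0}]'
```

```text
clock: 40.0
eef_pos: [479.8, -298.8, 108.8]
tool_rot: [-3.141, 0.0, -0.0]
force: [0.1, 0.2, -0.3]
width: 85.9
clock: 40.5
eef_pos: [480.1, -299.1, 109.0]
tool_rot: [3.141, -0.001, -0.0]
force: [0.1, -0.0, 2.1]
width: 32.9
clock: 40.8
eef_pos: [480.1, -299.1, 109.0]
tool_rot: [3.141, -0.001, -0.0]
force: [0.1, -1.5, 3.0]
width: 32.4
clock: 41.3
eef_pos: [479.1, -298.3, 270.5]
tool_rot: [-3.141, 0.001, -0.0]
force: [0.8, 0.0, -1.8]
width: 32.6
```

```bash
python3 -m crank '[{"x":0.5,"y":-2,"z":0,"spin":0},{"x":1.1,"y":-3.9,"z":0,"spin":0},{"x":1.1,"y":-3.9,"z":0,"spin":0},{"x":1.1,"y":-3.9,"z":0,"spin":0},{"x":1.1,"y":-3.9,"z":0,"spin":0}]';python3 -m crank '[{"x":1.1,"y":-3.9,"z":0,"spin":0},{"x":1.1,"y":-3.9,"z":0,"spin":0},{"x":1.1,"y":-3.9,"z":0,"spin":0},{"x":1.1,"y":-3.9,"z":0,"spin":0},{"x":1,"y":-3.6,"z":0,"spin":0}]';python3 -m crank '[{"x":0,"y":0,"z":0,"spin":0},{"x":0,"y":0,"z":0,"spin":0},{"x":0,"y":0,"z":0,"spin":0}]'; python3 -m crank '[{"x":0,"y":0,"z":4,"spin":0},{"x":0,"y":0,"z":4,"spin":0},{"x":0,"y":0,"z":2,"spin":0},{"x":0,"y":0,"z":0,"spin":0},{"x":0,"y":0,"z":0,"spin":0}]'; python3 -m crank '[{"x":0,"y":0,"z":0,"spin":0},{"x":0,"y":0,"z":0,"spin":0}]'
```

```text
clock: 41.8
eef_pos: [528.4, -121.1, 269.0]
tool_rot: [-3.141, 0.001, -0.0]
force: [1.3, -0.5, -0.9]
width: 32.8
clock: 42.3
eef_pos: [582.4, 71.3, 268.9]
tool_rot: [-3.141, 0.001, 0.001]
force: [-0.4, -0.3, -0.8]
width: 32.9
clock: 42.6
eef_pos: [582.3, 67.6, 268.8]
tool_rot: [3.14, 0.001, -0.002]
force: [-0.1, -0.4, -1.2]
width: 32.8
clock: 43.1
eef_pos: [583.3, 67.8, 169.5]
tool_rot: [3.141, -0.0, -0.002]
force: [0.4, 0.1, -1.1]
width: 32.6
clock: 43.3
eef_pos: [584.0, 68.9, 170.5]
tool_rot: [-3.141, -0.003, -0.001]
force: [-0.6, -0.3, -1.6]
width: 32.6
```

```bash
python3 -m crank '[{"x":0,"y":-0.1,"z":2.5,"spin":0},{"x":0,"y":0,"z":2,"spin":0},{"x":0,"y":0,"z":0.8,"spin":0},{"x":0,"y":0,"z":0,"spin":0},{"x":0,"y":0,"z":0,"spin":0}]'; python3 -m crank '[{"x":0,"y":0,"z":0.2,"spin":0},{"x":0,"y":0,"z":0.2,"spin":0},{"x":0,"y":0,"z":0,"spin":0},{"x":0,"y":0,"z":0,"spin":0}]'; python3 w.py w26
```

```text
clock: 43.8
eef_pos: [583.7, 70.2, 116.8]
tool_rot: [-3.141, -0.002, -0.0]
force: [0.4, 0.7, -1.2]
width: 32.8
clock: 44.2
eef_pos: [583.0, 70.1, 112.0]
tool_rot: [-3.142, -0.0, -0.0]
force: [0.8, 0.4, -2.2]
width: 32.7
[583.01188586  70.15206378 111.99247987]
```

View pics/w26.png

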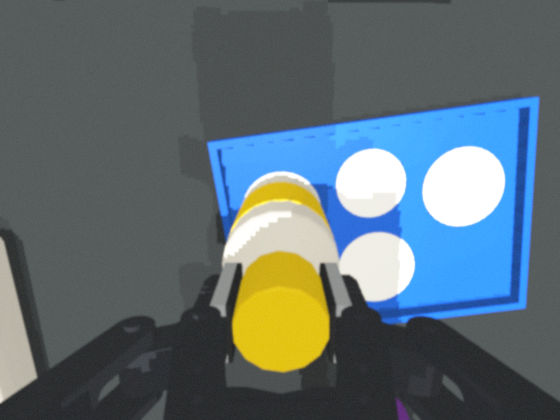

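```bash
python3 -m crank '[{"x":0,"y":0,"z":0.1,"spin":0},{"x":0,"y":0,"z":0.1,"spin":0},{"x":0,"y":0,"z":0,"spin":0}]'; python3 -m crank '[{"x":0,"y":0,"z":0.05,"spin":0},{"x":0,"y":0,"z":0,"spin":0}]'
```

```text
clock: 44.55
eef_pos: [582.8, 70.1, 109.7]
tool_rot: [3.142, 0.0, -0.0]
force: [-0.4, -0.5, -1.0]
width: 32.8
clock: 44.75
eef_pos: [582.9, 70.1, 109.2]
tool_rot: [3.142, 0.0, -0.0]
force: [-0.2, 0.1, -2.0]
width: 32.7
```

```bash
python3 -m crank '[{"x":0,"y":0,"z":0.05,"spin":0},{"x":0,"y":0,"z":0,"spin":0}]'; python3 -m crank '[{"x":0,"y":0,"z":0.05,"spin":0},{"x":0,"y":0,"z":0,"spin":0}]'
```

```text
clock: 44.95
eef_pos: [583.0, 70.1, 109.0]
tool_rot: [-3.142, -0.0, -0.0]
force: [-0.7, -0.5, 0.6]
width: 32.6
clock: 45.15
eef_pos: [583.2, 70.1, 109.1]
tool_rot: [-3.141, -0.001, -0.0]
force: [-1.7, -0.3, 4.9]
width: 32.5
```

```bash
python3 -m crank '[{"x":0,"y":0,"z":0,"spin":0},{"x":0,"y":0,"z":0,"spin":0},{"x":0,"y":0,"z":0,"spin":0},{"x":0,"y":0,"z":0,"spin":0},{"x":0,"y":0,"z":0,"spin":0}]' 100; python3 -m crank '[{"x":0,"y":0,"z":0,"spin":0},{"x":0,"y":0,"z":-1,"spin":0},{"x":0,"y":0,"z":-4,"spin":0},{"x":0,"y":0,"z":-4,"spin":0},{"x":0,"y":0,"z":-4,"spin":0}]'; python3 w.py w27; python3 -m crank '[{"x":-0.6,"y":4.2,"z":0,"spin":0},{"x":-0.6,"y":4.2,"z":0,"spin":0},{"x":-0.6,"y":4.2,"z":0,"spin":0},{"x":-0.6,"y":4.2,"z":0,"spin":0},{"x":-0.6,"y":4.2,"z":0,"spin":0}]';python3 -m crank '[{"x":-0.6,"y":4.2,"z":0,"spin":0},{"x":-0.6,"y":4.2,"z":0,"spin":0},{"x":-0.6,"y":4.2,"z":0,"spin":0},{"x":-0.6,"y":4.2,"z":0,"spin":0},{"x":-0.6,"y":4.2,"z":0,"spin":0}]';python3 -m crank '[{"x":-0.4,"y":4.2,"z":0,"spin":0},{"x":0,"y":0,"z":4,"spin":0},{"x":0,"y":0,"z":0,"spin":0},{"x":0,"y":0,"z":0,"spin":0},{"x":0,"y":0,"z":0,"spin":0}]';python3 w.py w28
```

```text
clock: 45.65
eef_pos: [582.9, 70.1, 108.2]
tool_rot: [3.142, 0.0, -0.0]
force: [0.3, 1.0, -0.3]
width: 85.2
clock: 46.15
eef_pos: [582.8, 70.0, 240.5]
tool_rot: [3.142, -0.0, -0.0]
force: [1.4, -0.4, -0.4]
width: 85.4
[586.81765388  70.31501279 247.49004517]
clock: 46.7
eef_pos: [552.6, -141.5, 239.1]
tool_rot: [3.141, -0.001, -0.0]
force: [0.5, 0.3, 0.1]
width: 85.2
clock: 47.2
eef_pos: [522.4, -351.6, 239.0]
tool_rot: [3.141, -0.001, -0.0]
force: [0.3, -0.2, 0.5]
width: 85.3
clock: 47.7
eef_pos: [520.2, -391.1, 200.0]
tool_rot: [3.141, -0.002, 0.002]
force: [-0.1, 0.3, 0.6]
width: 86.0
[ 520.29789547 -391.22527125  200.20836561]
```

View pics/w27.png

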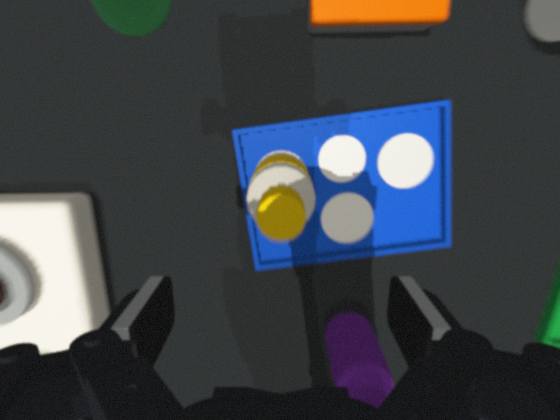

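View pics/w28.png

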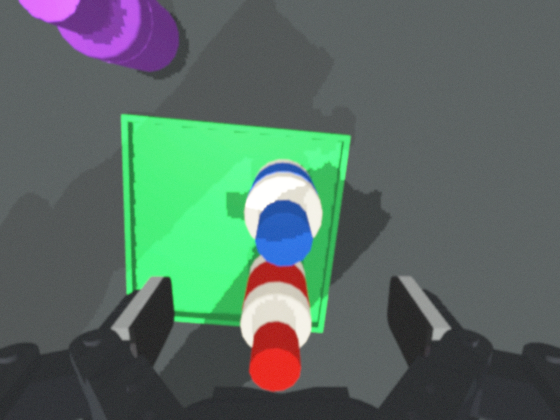

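```bash
python3 -m crank '[{"x":-0.1,"y":0.15,"z":3,"spin":0},{"x":0,"y":0,"z":3,"spin":0},{"x":0,"y":0,"z":2,"spin":0},{"x":0,"y":0,"z":0.9,"spin":0},{"x":0,"y":0,"z":0,"spin":0}]';python3 -m crank '[{"x":0,"y":0,"z":0,"spin":0},{"x":0,"y":0,"z":0,"spin":0},{"x":0,"y":0,"z":0,"spin":0}]'; python3 w.py w29
```

```text
clock: 48.25
eef_pos: [518.1, -392.7, 109.3]
tool_rot: [-3.141, 0.0, 0.001]
force: [-0.2, 0.1, -1.0]
width: 85.7
clock: 48.55
eef_pos: [518.5, -393.8, 110.7]
tool_rot: [3.14, -0.002, -0.0]
force: [-0.0, -0.4, 0.2]
width: 85.4
[ 518.32661104 -393.73800709  110.38726642]
```

View pics/w29.png

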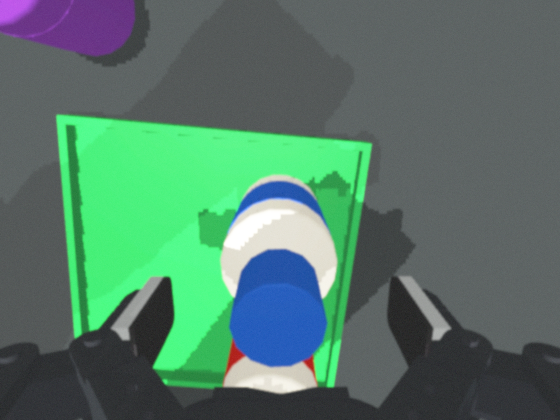

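Aligned. I'll correct by about 1 mm, grip and lift.

```bash
python3 -m crank '[{"x":0.05,"y":-0.08,"z":0.05,"spin":0},{"x":0,"y":0,"z":0,"spin":0},{"x":0,"y":0,"z":0,"spin":0}]'; python3 -m crank '[{"x":0,"y":0,"z":0,"spin":0},{"x":0,"y":0,"z":0,"spin":0},{"x":0,"y":0,"z":0,"spin":0},{"x":0,"y":0,"z":0,"spin":0},{"x":0,"y":0,"z":0,"spin":0}]' 0; python3 -m crank '[{"x":0,"y":0,"z":0,"spin":0},{"x":0,"y":0,"z":0,"spin":0},{"x":0,"y":0,"z":0,"spin":0}]'; python3 -m crank '[{"x":0,"y":0,"z":-1,"spin":0},{"x":0,"y":0,"z":-3,"spin":0},{"x":0,"y":0,"z":-4,"spin":0},{"x":0,"y":0,"z":-4,"spin":0},{"x":0,"y":0,"z":-4,"spin":0}]'
```

```text
clock: 48.9
eef_pos: [518.3, -392.5, 108.8]
tool_rot: [-3.142, -0.0, -0.0]
force: [0.8, 0.1, -0.5]
width: 85.4
clock: 49.4
eef_pos: [518.5, -392.8, 109.0]
tool_rot: [3.141, -0.0, -0.0]
force: [-0.1, -0.2, 1.1]
width: 32.5
clock: 49.7
eef_pos: [518.4, -392.9, 109.0]
tool_rot: [3.141, -0.0, -0.0]
force: [0.0, -0.7, 2.1]
width: 32.8
clock: 50.2
eef_pos: [517.7, -391.9, 270.4]
tool_rot: [-3.141, 0.001, -0.0]
force: [-0.2, -0.3, -1.5]
width: 32.1
```

```bash
python3 -m crank '[{"x":0.5,"y":-2.2,"z":0,"spin":0},{"x":1,"y":-3.9,"z":0,"spin":0},{"x":1,"y":-3.9,"z":0,"spin":0},{"x":1,"y":-3.9,"z":0,"spin":0},{"x":1,"y":-3.9,"z":0,"spin":0}]';python3 -m crank '[{"x":1,"y":-3.9,"z":0,"spin":0},{"x":1,"y":-3.9,"z":0,"spin":0},{"x":1,"y":-3.9,"z":0,"spin":0},{"x":1,"y":-3.9,"z":0,"spin":0},{"x":0,"y":0,"z":0,"spin":0}]';python3 -m crank '[{"x":0,"y":0,"z":0,"spin":0},{"x":0,"y":0,"z":0,"spin":0}]'; python3 -m crank '[{"x":0,"y":0,"z":4,"spin":0},{"x":0,"y":0,"z":4,"spin":0},{"x":0,"y":0,"z":2,"spin":0},{"x":0,"y":0,"z":0,"spin":0},{"x":0,"y":0,"z":0,"spin":0}]'; python3 -m crank '[{"x":0,"y":0,"z":0,"spin":0},{"x":0,"y":0,"z":0,"spin":0}]'
```

```text
clock: 50.7
eef_pos: [563.0, -212.6, 269.0]
tool_rot: [-3.141, 0.001, -0.0]
force: [1.5, 0.6, -2.5]
width: 32.8
clock: 51.2
eef_pos: [604.4, -49.1, 268.6]
tool_rot: [-3.135, 0.0, 0.011]
force: [-0.2, 0.2, -1.5]
width: 32.8
clock: 51.4
eef_pos: [602.8, -59.9, 268.9]
tool_rot: [3.141, 0.001, -0.002]
force: [-0.1, -1.0, -2.5]
width: 32.6
clock: 51.9
eef_pos: [603.6, -60.1, 169.4]
tool_rot: [3.141, -0.0, -0.002]
force: [-0.1, 0.0, -1.7]
width: 32.8
clock: 52.1
eef_pos: [604.5, -59.0, 170.5]
tool_rot: [3.141, -0.003, -0.001]
force: [0.6, -0.0, -2.3]
width: 32.6
```

```bash
python3 -m crank '[{"x":0,"y":0,"z":2.5,"spin":0},{"x":0,"y":0,"z":2,"spin":0},{"x":0,"y":0,"z":0.8,"spin":0},{"x":0,"y":0,"z":0,"spin":0},{"x":0,"y":0,"z":0,"spin":0}]'; python3 -m crank '[{"x":0,"y":0,"z":0.2,"spin":0},{"x":0,"y":0,"z":0.2,"spin":0},{"x":0,"y":0,"z":0,"spin":0},{"x":0,"y":0,"z":0,"spin":0}]';python3 -m crank '[{"x":0,"y":0.05,"z":0.1,"spin":0},{"x":0,"y":0,"z":0.1,"spin":0},{"x":0,"y":0,"z":0,"spin":0}]'; python3 -m crank '[{"x":0,"y":0,"z":0.05,"spin":0},{"x":0,"y":0,"z":0,"spin":0}]'
```

```text
clock: 52.6
eef_pos: [604.2, -58.7, 116.9]
tool_rot: [3.141, -0.002, -0.0]
force: [0.3, 0.4, -1.6]
width: 32.4
clock: 53.0
eef_pos: [603.5, -58.6, 112.0]
tool_rot: [3.142, -0.0, -0.0]
force: [0.2, 0.2, -1.9]
width: 32.5
clock: 53.3
eef_pos: [603.2, -59.1, 109.6]
tool_rot: [-3.142, 0.0, -0.0]
force: [-0.7, 0.2, -2.1]
width: 32.6
clock: 53.5
eef_pos: [603.3, -59.1, 109.2]
tool_rot: [-3.142, 0.0, -0.0]
force: [0.0, 0.1, -2.5]
width: 32.8
```

```bash
python3 -m crank '[{"x":0,"y":0,"z":0.05,"spin":0},{"x":0,"y":0,"z":0,"spin":0}]'; python3 -m crank '[{"x":0,"y":0,"z":0.05,"spin":0},{"x":0,"y":0,"z":0,"spin":0}]'
```

```text
clock: 53.7
eef_pos: [603.5, -59.1, 109.0]
tool_rot: [-3.142, -0.0, -0.0]
force: [-0.6, 0.3, -0.1]
width: 32.4
clock: 53.9
eef_pos: [603.6, -59.1, 109.0]
tool_rot: [-3.142, -0.001, -0.0]
force: [-1.4, 0.6, 5.0]
width: 32.8
```

```bash
python3 -m crank '[{"x":0,"y":0,"z":0,"spin":0},{"x":0,"y":0,"z":0,"spin":0},{"x":0,"y":0,"z":0,"spin":0},{"x":0,"y":0,"z":0,"spin":0},{"x":0,"y":0,"z":0,"spin":0}]' 100; python3 -m crank '[{"x":0,"y":0,"z":0,"spin":0},{"x":0,"y":0,"z":-1,"spin":0},{"x":0,"y":0,"z":-4,"spin":0},{"x":0,"y":0,"z":-4,"spin":0},{"x":0,"y":0,"z":-4,"spin":0}]'; python3 w.py w30; python3 -m crank '[{"x":-2.2,"y":4.1,"z":0,"spin":0},{"x":-2.2,"y":4.1,"z":0,"spin":0},{"x":-2.2,"y":4.1,"z":0,"spin":0},{"x":-2.2,"y":4.1,"z":0,"spin":0},{"x":-2.2,"y":4.1,"z":0,"spin":0}]';python3 -m crank '[{"x":-2.2,"y":4.1,"z":0,"spin":0},{"x":-2.2,"y":4.1,"z":0,"spin":0},{"x":-2,"y":4.1,"z":0,"spin":0},{"x":0,"y":0,"z":4,"spin":0},{"x":0,"y":0,"z":0,"spin":0}]';python3 -m crank '[{"x":0,"y":0,"z":0,"spin":0},{"x":0,"y":0,"z":0,"spin":0}]';python3 w.py w31
```

```text
clock: 54.4
eef_pos: [603.3, -59.1, 108.2]
tool_rot: [3.142, 0.0, -0.0]
force: [-0.5, -0.2, 0.1]
width: 85.3
clock: 54.9
eef_pos: [603.2, -59.2, 240.5]
tool_rot: [3.141, -0.0, -0.0]
force: [0.0, -0.2, -0.3]
width: 85.4
[607.25983761 -59.73028466 247.71468489]
clock: 55.45
eef_pos: [492.4, -265.6, 239.1]
tool_rot: [3.141, -0.001, -0.0]
force: [1.5, -1.0, 0.4]
width: 85.5
clock: 55.95
eef_pos: [425.9, -386.4, 195.2]
tool_rot: [-3.137, 0.006, -0.004]
force: [0.4, 1.8, 0.2]
width: 85.5
clock: 56.15
eef_pos: [430.9, -386.4, 199.7]
tool_rot: [3.141, -0.002, 0.002]
force: [-0.1, 0.1, 0.5]
width: 85.7
[ 430.95852209 -386.53844727  199.90455341]
```

View pics/w30.png

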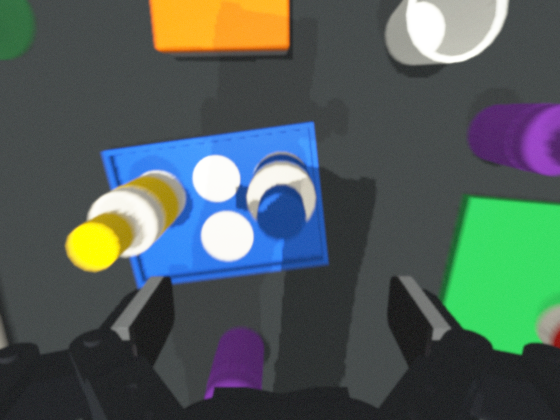

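View pics/w31.png

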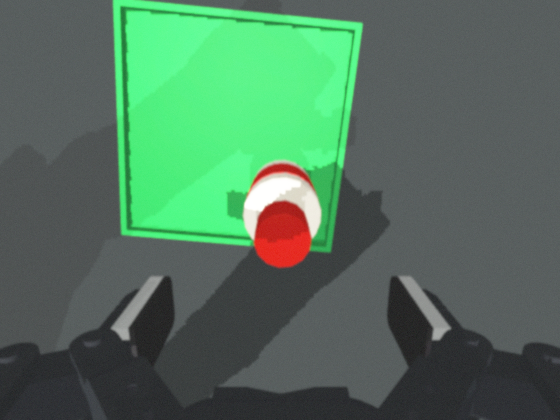

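```bash
python3 -m crank '[{"x":-0.15,"y":0.05,"z":3,"spin":0},{"x":0,"y":0,"z":3,"spin":0},{"x":0,"y":0,"z":2,"spin":0},{"x":0,"y":0,"z":0.9,"spin":0},{"x":0,"y":0,"z":0,"spin":0}]';python3 -m crank '[{"x":0,"y":0,"z":0,"spin":0},{"x":0,"y":0,"z":0,"spin":0},{"x":0,"y":0,"z":0,"spin":0}]'; python3 w.py w32
```

```text
clock: 56.7
eef_pos: [428.2, -386.9, 109.2]
tool_rot: [-3.141, 0.0, 0.001]
force: [-0.3, 0.1, 0.5]
width: 85.4
clock: 57.0
eef_pos: [428.5, -388.0, 110.5]
tool_rot: [3.14, -0.002, -0.0]
force: [-0.5, -0.1, -0.1]
width: 85.5
[ 428.3011161  -387.90300984  110.25427457]
```

View pics/w32.png

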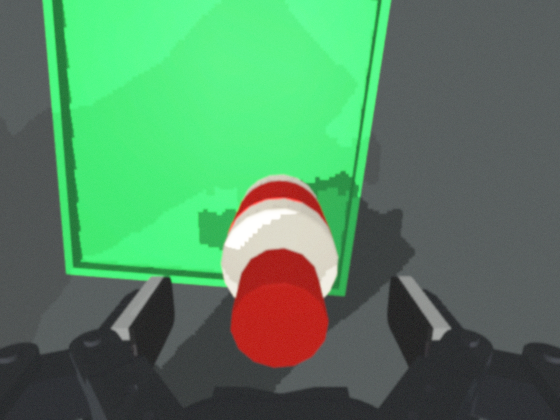

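```bash
python3 -m crank '[{"x":0.05,"y":-0.08,"z":0,"spin":0},{"x":0,"y":0,"z":0,"spin":0},{"x":0,"y":0,"z":0,"spin":0}]'; python3 -m crank '[{"x":0,"y":0,"z":0,"spin":0},{"x":0,"y":0,"z":0,"spin":0},{"x":0,"y":0,"z":0,"spin":0},{"x":0,"y":0,"z":0,"spin":0},{"x":0,"y":0,"z":0,"spin":0}]' 0; python3 -m crank '[{"x":0,"y":0,"z":0,"spin":0},{"x":0,"y":0,"z":0,"spin":0},{"x":0,"y":0,"z":0,"spin":0}]'; python3 -m crank '[{"x":0,"y":0,"z":-1,"spin":0},{"x":0,"y":0,"z":-3,"spin":0},{"x":0,"y":0,"z":-4,"spin":0},{"x":0,"y":0,"z":-4,"spin":0},{"x":0,"y":0,"z":-4,"spin":0}]'
```

```text
clock: 57.35
eef_pos: [428.4, -386.7, 109.4]
tool_rot: [3.142, -0.0, -0.0]
force: [0.3, -0.5, -0.8]
width: 85.6
clock: 57.85
eef_pos: [428.4, -387.1, 109.5]
tool_rot: [3.141, -0.0, -0.0]
force: [-0.5, -0.0, -0.1]
width: 32.9
clock: 58.15
eef_pos: [428.4, -387.0, 109.5]
tool_rot: [3.141, -0.0, -0.0]
force: [-0.8, -0.5, 1.8]
width: 32.7
clock: 58.65
eef_pos: [427.7, -385.9, 270.8]
tool_rot: [-3.14, 0.001, -0.0]
force: [0.5, -0.2, -2.6]
width: 32.8
```

```bash
python3 -m crank '[{"x":0.5,"y":-2,"z":0,"spin":0},{"x":1.1,"y":-3.8,"z":0,"spin":0},{"x":1.1,"y":-3.8,"z":0,"spin":0},{"x":1.1,"y":-3.8,"z":0,"spin":0},{"x":1.1,"y":-3.8,"z":0,"spin":0}]';python3 -m crank '[{"x":1.1,"y":-3.8,"z":0,"spin":0},{"x":1.1,"y":-3.8,"z":0,"spin":0},{"x":1.1,"y":-3.8,"z":0,"spin":0},{"x":1.1,"y":-3.8,"z":0,"spin":0},{"x":1.1,"y":-3.8,"z":0,"spin":0}]';python3 -m crank '[{"x":0.9,"y":-2.4,"z":0,"spin":0},{"x":0,"y":0,"z":0,"spin":0},{"x":0,"y":0,"z":0,"spin":0},{"x":0,"y":0,"z":0,"spin":0}]'; python3 w.py w33
```

```text
clock: 59.15
eef_pos: [476.9, -212.7, 269.4]
tool_rot: [-3.141, 0.001, -0.0]
force: [1.2, -0.8, -3.0]
width: 33.1
clock: 59.65
eef_pos: [531.8, -23.0, 269.4]
tool_rot: [-3.141, 0.001, -0.0]
force: [0.8, -0.3, -3.0]
width: 32.3
clock: 60.05
eef_pos: [540.6, -2.1, 269.3]
tool_rot: [3.141, 0.001, -0.002]
force: [0.1, -0.1, -2.9]
width: 32.5
[540.74930065  -2.28266053 269.32964522]
```

View pics/w33.png

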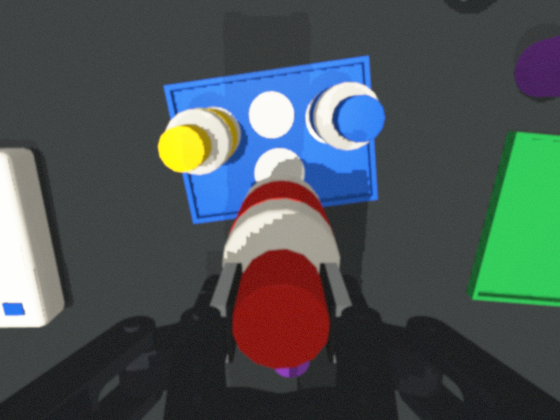

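```bash
python3 -m crank '[{"x":0,"y":0,"z":4,"spin":0},{"x":0,"y":0,"z":4,"spin":0},{"x":0,"y":0,"z":2,"spin":0},{"x":0,"y":0,"z":0,"spin":0},{"x":0,"y":0,"z":0,"spin":0}]'; python3 -m crank '[{"x":0,"y":0,"z":0,"spin":0},{"x":0,"y":0,"z":0,"spin":0}]';python3 -m crank '[{"x":0,"y":0,"z":2.5,"spin":0},{"x":0,"y":0,"z":2,"spin":0},{"x":0,"y":0,"z":0.8,"spin":0},{"x":0,"y":0,"z":0,"spin":0},{"x":0,"y":0,"z":0,"spin":0}]'; python3 -m crank '[{"x":0,"y":0,"z":0.2,"spin":0},{"x":0,"y":0,"z":0.2,"spin":0},{"x":0,"y":0,"z":0,"spin":0},{"x":0,"y":0,"z":0,"spin":0}]'
```

```text
clock: 60.6
eef_pos: [541.7, -1.8, 169.8]
tool_rot: [3.141, -0.0, -0.002]
force: [1.3, 0.2, -2.0]
width: 32.9
clock: 60.8
eef_pos: [542.5, -1.0, 170.9]
tool_rot: [-3.141, -0.003, -0.001]
force: [-1.0, 0.4, -3.3]
width: 33.0
clock: 61.3
eef_pos: [542.2, -0.8, 117.2]
tool_rot: [-3.142, -0.002, -0.0]
force: [-0.3, -0.4, -3.4]
width: 32.6
clock: 61.7
eef_pos: [541.5, -0.8, 112.5]
tool_rot: [-3.142, -0.0, -0.0]
force: [0.2, 0.1, -1.7]
width: 33.2
```

```bash
python3 -m crank '[{"x":0,"y":0,"z":0.1,"spin":0},{"x":0,"y":0,"z":0.1,"spin":0},{"x":0,"y":0,"z":0,"spin":0}]'; python3 -m crank '[{"x":0,"y":0,"z":0.05,"spin":0},{"x":0,"y":0,"z":0,"spin":0}]';python3 -m crank '[{"x":0,"y":0,"z":0.05,"spin":0},{"x":0,"y":0,"z":0,"spin":0}]'
```

```text
clock: 62.0
eef_pos: [541.3, -0.8, 110.2]
tool_rot: [3.142, 0.0, -0.0]
force: [-0.1, -1.2, -3.2]
width: 32.9
clock: 62.2
eef_pos: [541.3, -0.8, 109.7]
tool_rot: [3.142, 0.0, -0.0]
force: [0.2, 0.2, -3.7]
width: 32.7
clock: 62.4
eef_pos: [541.5, -0.8, 109.5]
tool_rot: [-3.142, -0.0, -0.0]
force: [-0.4, 0.5, 0.3]
width: 32.8
```

Contact. I'll release, retreat upward and check.

```bash
python3 -m crank '[{"x":0,"y":0,"z":0.03,"spin":0},{"x":0,"y":0,"z":0,"spin":0}]'; python3 -m crank '[{"x":0,"y":0,"z":0,"spin":0},{"x":0,"y":0,"z":0,"spin":0},{"x":0,"y":0,"z":0,"spin":0},{"x":0,"y":0,"z":0,"spin":0},{"x":0,"y":0,"z":0,"spin":0}]' 100; python3 -m crank '[{"x":0,"y":0,"z":0,"spin":0},{"x":0,"y":0,"z":-1,"spin":0},{"x":0,"y":0,"z":-4,"spin":0},{"x":0,"y":0,"z":-4,"spin":0},{"x":0,"y":0,"z":-4,"spin":0}]'; python3 -m crank '[{"x":-4,"y":0,"z":-3,"spin":0},{"x":-4,"y":0,"z":-3,"spin":0},{"x":0,"y":0,"z":0,"spin":0},{"x":0,"y":0,"z":0,"spin":0},{"x":0,"y":0,"z":0,"spin":0}]';  python3 w.py w34 red_bottle_mid:75 blue_bottle_mid:75 yellow_bottle_mid:75; python3 m.py; python3 -c "
from h import *
for n in ('scene','side'): cv2.imwrite(f'pics/z_{n}.png',vision.get_image(n))"
```

```text
clock: 62.6
eef_pos: [541.6, -0.8, 109.5]
tool_rot: [-3.142, -0.001, -0.0]
force: [-0.7, 0.0, 3.2]
width: 32.6
clock: 63.1
eef_pos: [541.4, -0.8, 109.0]
tool_rot: [3.142, -0.0, -0.0]
force: [0.0, -0.5, 0.4]
width: 85.6
clock: 63.6
eef_pos: [541.1, -0.8, 241.1]
tool_rot: [3.142, -0.0, -0.0]
force: [1.2, -0.2, 0.2]
width: 85.4
clock: 64.1
eef_pos: [462.0, -0.7, 299.0]
tool_rot: [-3.142, -0.001, -0.0]
force: [-0.2, -0.3, 0.7]
width: 85.4
[461.87921535  -0.6739828  298.4781178 ]
blue_bottle_mid 0.89 [288.8 238.1] [398.6  -9.6  75. ]
blue_bottle_mid 0.72 [342.3  26.9] [603.1 -56.8  75. ]
yellow_bottle_mid 0.63 [203.3  48.3] [585.1  70.7  75. ]
blue_bottle_mid scene 0.74 [264.2 206.1] [598. -62.  75.]
blue_bottle_mid scene 0.71 [278.4 154.9] [397.  -9.  75.]
blue_bottle_mid scene 0.64 [187.  225.7] [ 651. -271.   75.]
blue_bottle_mid side 0.69 [353.4 256.9] [395. -11.  75.]
blue_bottle_mid side 0.68 [296.1 194.4] [600. -57.  75.]
blue_bottle_mid side 0.62 [337.5 146.5] [ 651. -262.   75.]
red_bottle_mid scene 0.95 [285.4 187.5] [533.   2.  75.]
red_bottle_mid scene 0.23 [394.4 188.4] [556.
[... 309 characters left out ...]
 5.   0.]
side_tray scene 0.84 [167.1 199.2] [ 491. -355.    0.]
side_tray scene 0.69 [283.3 214.9] [574.  -6.   0.]
side_tray side 0.84 [406.2 188. ] [ 474. -341.   -0.]
balance scene 0.84 [396.7 188.8] [494. 357.   0.]
balance side 0.89 [182.1 354.9] [498. 346.   0.]
beaker_mid scene 0.72 [221.2 259.5] [ 742. -182.   42.]
beaker_mid side 0.88 [287.5 152. ] [ 750. -182.   42.]
flask_mid scene 0.71 [364.6 250.3] [746. 194.  54.]
flask_mid scene 0.58 [221.8 260.5] [ 753. -179.   54.]
flask_mid scene 0.29 [171.  197.4] [ 531. -328.   54.]
flask_mid side 0.64 [163.1 224. ] [748. 207.  54.]
tip_box_mid scene 0.67 [288.3 266.8] [765.  -8.  25.]
tip_box_mid side 0.96 [238.1 183.9] [760. -18.  25.]
```

View pics/w34.png

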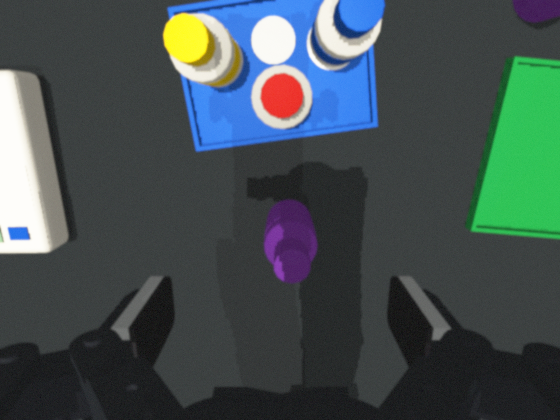

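View pics/z_scene.png

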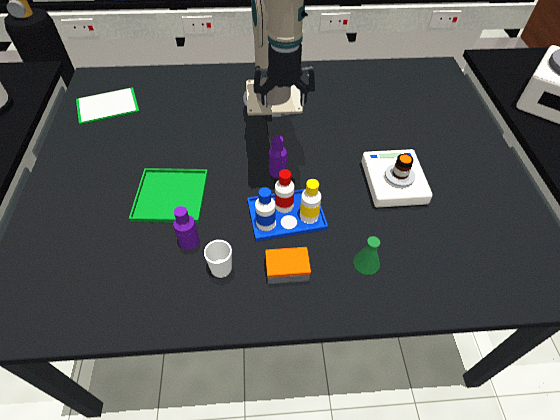

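```bash
python3 -c "
from h import *
c=cam('wrist')
for n,p in [('red',(282,96)),('yel',(189,38.5)),('blue',(360,8))]: print(n,atz(c,p,145).round(1))
print(ctrl.read_state()['force'],ctrl.read_state()['clock'])
ctrl.finish_job()"
```

```text
red [541.   -1.9 145. ]
yel [581.6  67.2 145. ]
blue [601.8 -58.4 145. ]
[-0.52256657  0.10497123  0.37101718] 65.5
the job is handed in; nothing more can be done
```

I moved the red, blue and yellow bottles by their caps to the green tray. I then set the jar on the balance pan, returned each bottle to its own place in the rack, and handed the job in at 65.5 s; no verdict was reported.

**Bottles:** the last wrist picture puts the caps within about 3 mm of where they measured from a similar view at the start. The gripper released each bottle within about 1 mm of where it had picked it up. All three looked upright.

**Jar:** it looks upright, and its axis measured about 1 mm from the pan's centre just after I released it.

**Bystanders:** the beaker, flask, tip box and both purple look-alikes stayed put. The small differences are within the detector's scatter.

**Disagreements:**
- The detectors' bottle positions from the scene and side cameras differ from the wrist and gripper values by up to about 10 mm, as they already did at the start. I went by the wrist pictures and the recorded gripper positions.
- In the last wrist picture the detector did not find the red bottle, but it shows clearly at about pixel (282, 96).

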